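# Walk the press die home against its stops

### The job

Walk the heavy steel die forward over the press plate, pushing the white pad at one end of its rear face and then the one at the other end so that it swings ahead a little each time, until its front face rests flat against both stop blocks. Finish by pressing first the left end and then the right end firmly onto its stop with a push of 18 to 24 N. Never push the die with more than 24 N (sliding it straight would need more), never let it swing more than 25 degrees out of square with the stops, and leave the things standing around the plate alone.

Things in the scene. Friction and masses are not known exactly. Their poses are not given: they have to be found in the camera images.
- die: The die: steel slab 70 (its x) by 320 mm (y), 5.2 kg, too heavy to lift. Origin under its middle, at the underside of its two feet (32 by 16 mm, at y = -56 and 56 mm). Slab at heights 12 to 38 mm over the origin; an insert on it reaches 62 mm. x points forward, y left, z up. Two flat white slippery push pads (40 mm wide, heights 13 to 37 mm) on the rear: centred at y = -140 and 140 mm, faces at x = -41 mm.
- die_left (a point): Point of the die's front face, 47 mm left of its middle, 25 mm over and 35 mm ahead of its origin, that must meet the left stop block. Axes as the die's. Sliding the die straight takes 27 to 35 N; pushed forward on one pad it swings about roughly the other foot with 10 to 16 N, and the other end comes back. Pressing down on it makes it stick harder.
- die_right (a point): The same on the right: 47 mm right of the middle of the front face, 25 mm over and 35 mm ahead of the die's origin. Axes as the die's. When an end of the die meets its stop block it stops dead and the push force climbs quickly: push slowly there and stop on force; then the other end may have come back and need another push.
- stop (a point): Middle of the line joining the faces of the two stop blocks, on top of the fixed, flat dark plate (10 mm above the table; it reaches from x = -270 to 60 mm, y = -190 to 190 mm). x points forward, square to the stop faces, which lie at x = 0 and look to -x; y left, z up.
- weight: Bystander: round wooden-footed weight, 64 mm across, with a steel eye up to 70 mm high, left of the plate. Origin in the middle of its underside. Leave alone.
- spanner: Bystander: steel spanner 170 mm long lying right of the plate, origin about its middle. Leave alone.
- oilcan: Bystander: closed grey can, 60 mm across, 110 mm high, right of the plate, beyond the spanner. Origin in the middle of its underside. Leave alone.
- stop_left: The left stop block: fixed steel block, 30 mm along x, 24 mm along y, 32 mm high (a low screw head on top), origin in the middle of the lower edge of the face that meets the die, 47 mm left of the point stop. Axes as those of stop.
- stop_right: The right stop block: the same, 47 mm to the right of the point stop.

How it is judged (in metres and radians):
On the way, in this order (a step that is already met when the one before it is completed fails the run):
1. the left end is pressed onto the left stop block with a push of about 18 N or more, for a moment (contact force between the fingers and die above 16.5 N and contact force between stop_left and die above 1 N and x of die_left in the frame of stop above -0.003 m), for 0.1 s.
2. the right end is pressed onto the right stop block with a push of about 18 N or more, for a moment (contact force between the fingers and die above 16.5 N and contact force between stop_right and die above 1 N and x of die_right in the frame of stop above -0.003 m), for 0.1 s.
At the end, for the whole second after the job is handed in: The die lies flat and at rest with its front face home on both stop blocks (at both ends less than 2 mm off the stop face), within 30 mm of centred sideways (x of each of die_left, die_right in the frame of stop above -0.002 m and y of die_left in the frame of stop between 0.017 and 0.077 m and angle between die's own z axis and vertical below 0.03 rad and linear speed of die below 0.01 m/s); the robot touches nothing.
It fails at once if the robot pushes the die with more than 24 N (contact force between any of the arm, the fingers and die above 24 N).
It fails at once if the die swings more than 25 degrees out of square with the stops (angle between the x axis of die and the x axis of stop, either way round above 0.45 rad).
It fails at once if the die is tipped (angle between die's own z axis and vertical above 0.12 rad).
It fails at once if a bystander is disturbed (distance of any of weight, spanner, oilcan from where it was at the start of the episode above 0.015 m).
It also fails if it takes over 72 s, if anything falls off the work surface, if the arm or the gripper's body presses on something with over 40 N, if the wrist force passes 120 N, or if a joint passes its speed limit or range.

### The arm

A 6-joint arm with a two-finger parallel gripper is mounted at the origin on the work surface. World frame = base frame: x ahead of the robot, y to its left, z up, the work surface at z = 0. Lengths are in mm, angles in degrees, forces in N, time in s.
With the tool pointing down it reaches from about 350 to 850 mm from the base axis. Payload 8.1 kg.
Tool frame: the origin (TCP) lies at the very end of the fingers, on their centre line; the grasp point (between the pads) lies 19 mm behind it; z points along the fingers, y is the direction in which the jaws open and shut (so a half turn about z gives the same grasp; the last joint's range is limited). The gripper opens to 93 mm and grips with 3 to 60 N. Pads are 15 mm wide; open, the fingers measure 128 mm over their backs; the gripper's body (75 mm by 188 mm) begins 65 mm behind the grasp point.
Start: joints at [-73.419, 7.471, 85.268, -0, 87.261, -4.893], TCP at [219.672, -558.345, 218.635] pointing down, gripper open.
Joint ranges: [-169.43, 169.43], [-51.17, 129.36], [1.28, 143.12], [-76.62, 256.62], [0, 156.53], [-152.29, 152.29]. Speed limits (degrees/s): [136.94, 136.94, 159.86, 180, 180, 180].

### API

Orientations are given as [roll, pitch, yaw] about the fixed x, y, z axes, in that order (R = Rz(yaw) Ry(pitch) Rx(roll)).
In Python, from plant import sensors, viewer, workorder, models gives the robot as it stands. The module is installed in compiled form; this text tells all that it offers.
- The arm moves only by the tool step_arm, never from a script. Its argument "steps" is a list that holds one entry, the list of rows, each a list of 6 numbers: the shift along the tool's x, y, z in m, then the turn, a rotation vector about the tool's x, y, z in degrees. A call has 1 to 8 rows; each row shifts and turns the pose as measured when the row begins, along the tool's axes as they then stand; what a row does not reach is not made up. A row lasts 1/10 s, in which the tool goes at most 50 mm and 8.59 degrees, less where a joint would pass 70% of its speed; a pose out of reach is approached as far as the arm can. A call is refused whole if a number of a shift passes 0.05 or a number of a turn 8.59, either way. A call with a gripper value outside its range is refused whole. "jaw" is the gripper's target within -1 to 1 (fully open at 1, half-way at 0, shut at -1), set as the call begins (left out, the last holds). The fingers move at their own pace and stop on an object; "newtons" is the grip in N (left out, the last holds). Time passes only in rows, so rows that do not move let the fingers close. It gives the time, the measured TCP pose, the force and the opening at its end, in the units of the state.
- sensors.get_state(): the state, without advancing time (a new reading comes with each control period).
- viewer.snapshot(name): name is "scene" or "top"; returns the picture (420x560x3 uint8, blue, green, red); there is no depth.
- viewer.camera_params(name): a dict with "camera_matrix" (3x3 intrinsics, pixels), "cam_to_world" (4x4, takes a point from camera to world coordinates). Camera axes: x right, y up, looking along -z (the intrinsics and any distortion apply to the point x, -y, -z); pixel columns grow to the right and rows downward; lengths in mm; the calibration is good to about 2 mm. A picture is of the moment at which its call begins. camera_params takes no time and is no camera call.
- workorder.job_done(): hands the job in, once; it reports no verdict.
Trained networks look in the newest picture that a camera, given by its name, has taken for a name from the list of things; names that differ only in an ending like _2 or _b are one class to them, and where a whole thing is asked for, a point or a joint stands for the part that bears it (a point fixed in the world has none). Each returns a list of dicts, best first, with "score" (0 to 1); they miss things now and then, are a little off and sometimes report something else, mostly with a low value. They report only what shows in the picture. A call takes as long as a camera call.
- models.trace(thing, camera): "region" (420x560 bool, what is visible of it) and "rect" ([left, top, width, height] in pixels, round what is visible of it).
- models.landmark_of(thing, camera): "xy" ([column, row] in pixels: a listed point, or the origin of a listed thing).
The state is a dict: "clock": time; "joint_pos": joint angles; "joint_velocities": joint speeds; "joint_efforts": joint torques, N m; "ee_pos": TCP position; "ee_rot": TCP orientation; "contact_force": force on the tool from outside, world axes, zero at the start; "moment": the same for the moment, N m; "grip_width": opening from 0.0 (shut) to 1.0 (fully open).
Only numpy, scipy, OpenCV 4.12 (cv2) and the standard library are available. Lean on these libraries where they do the work, as an engineer would, in place of code of your own. Each camera call takes 0.05 s, during which the arm holds its last target.

## Working session

There is one attempt and no reset: what is moved stays moved. The work goes in short steps, Python scripts to look and compute and a tool call to move; the robot and the scene stay as the last step left them, time stands still between calls to the robot, and variables do not carry over. Pictures are saved under pics/ and viewed, and the job is handed in when it is done.

Besides the shell and the picture viewer there is one more tool, called after "Call:" by a JSON object that holds its "name" and its "arguments". step_arm: Moves the arm, as the interface text tells. Its arguments: {"type":"object","properties":{"steps":{"type":"array","items":{"type":"array","items":{"type":"array","items":{"type":"number"}}}},"jaw":{"type":"number"},"newtons":{"type":"number"}},"required":["steps"]}

```bash
mkdir -p pics; cat > h.py <<'E'
import numpy as np, cv2
from plant import sensors, viewer, workorder, models
def snap(cam,fn):
    im=viewer.snapshot(cam); cv2.imwrite('pics/'+fn,im); return im
def ray(cam,px):
    p=viewer.camera_params(cam);K=np.array(p["camera_matrix"],float);T=np.array(p["cam_to_world"],float)
    d=np.linalg.inv(K)@np.array([px[0],px[1],1.0]); d=np.array([d[0],-d[1],-d[2]])
    return T[:3,3],T[:3,:3]@d
def at(cam,px,z):
    o,d=ray(cam,px); return o+d*(z-o[2])/d[2]
def proj(cam,P):
    p=viewer.camera_params(cam);K=np.array(p["camera_matrix"],float);T=np.array(p["cam_to_world"],float)
    q=T[:3,:3].T@(np.atleast_2d(P)-T[:3,3]).T; q=np.array([q[0],-q[1],-q[2]]); u=K@q; return (u[:2]/u[2]).T
E
python3 - <<'E'
from h import *
print(sensors.get_state())
for c in('scene','top'):
    snap(c,c+'0.png'); p=viewer.camera_params(c); print(p)
for t in['die','die_left','die_right','stop','stop_left','stop_right']:
    r=models.landmark_of(t,'top'); print(t,[(np.round(x['xy'],1),round(x['score'],2)) for x in r[:3]])
E
```

```text
{'clock': 0.0, 'joint_pos': array([-7.34191222e+01,  7.51437377e+00,  8.53298714e+01, -2.39027979e-04,
        8.72619096e+01, -4.89136063e+00]), 'joint_velocities': array([ 0.04625488, -0.06826589,  0.1229421 ,  0.04344494, -0.06796577,
       -0.07001332]), 'joint_efforts': array([ 7.80986829e-04, -5.59858239e+01, -4.91747904e+01,  7.67878373e-02,
        3.52538656e-02, -1.52579082e-04]), 'ee_pos': array([ 219.50049832, -557.78673558,  217.58943968]), 'ee_rot': array([-1.79894211e+02, -8.81359433e-03,  2.14722419e+01]), 'contact_force': array([-0.1137863 ,  0.25447364, -0.11576275]), 'moment': array([ 0.03892308, -0.02917921, -0.00500015]), 'grip_width': 1.0012936860708324}
{'camera_matrix': array([[509.08692658,   0.        , 279.34156637],
       [  0.        , 509.08692658, 210.4462982 ],
       [  0.        ,   0.        ,   1.        ]]), 'cam_to_world': array([[-7.93896254e-01, -4.58621638e-01,  3.99242948e-01,
         1.06313525e+03],
       [ 6.08026169e-01, -6.04961596e-01,  5.14126099e-01,
         6.83237531e+02],
       [ 5.73729789e-03,  6.50912944e-01,  7.59130702e-
[... 218 characters left out ...]
22, 201.41980007],
       [  0.        ,   0.        ,   1.        ]]), 'cam_to_world': array([[-2.53468371e-02,  9.94404662e-01, -1.02551963e-01,
         4.14721275e+02],
       [-9.99616441e-01, -2.63565920e-02, -8.50303505e-03,
        -1.62629329e+01],
       [-1.11583779e-02,  1.02297103e-01,  9.94691306e-01,
         1.18513041e+03],
       [ 0.00000000e+00,  0.00000000e+00,  0.00000000e+00,
         1.00000000e+00]])}
die [(array([292.5, 192.3]), 0.7)]
die_left [(array([274. , 181.9]), 0.64)]
die_right [(array([305.6, 175.4]), 0.62)]
stop [(array([287.3, 165.3]), 0.76)]
stop_left [(array([275.2, 161.6]), 0.48)]
stop_right [(array([402.4, 225.5]), 0.68), (array([301.8, 161. ]), 0.54)]
```

View pics/top0.png

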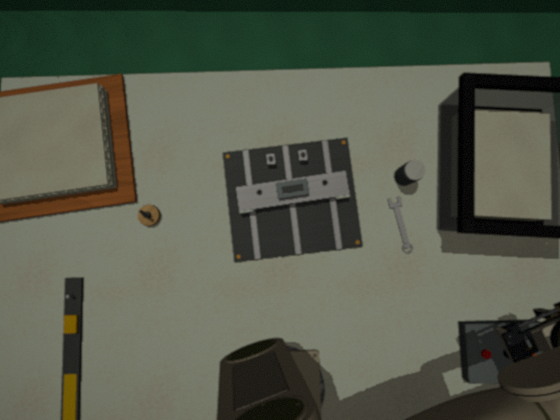

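View pics/scene0.png

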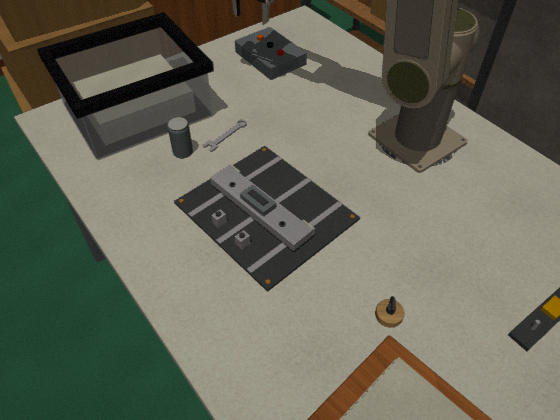

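```bash
python3 - <<'E'
from h import *
im=cv2.imread('pics/top0.png'); c=im[120:260,190:390]; cv2.imwrite('pics/topc0.png',cv2.resize(c,None,fx=4,fy=4,interpolation=cv2.INTER_CUBIC))
for n,px,z in[('die',(292.5,192.3),10),('L',(274,181.9),35),('R',(305.6,175.4),35),('stop',(287.3,165.3),10),('sl',(275.2,161.6),10),('sr',(301.8,161),10)]: print(n,at('top',px,z).round(1))
E
```

```text
die [562.  -47.7  10. ]
L [590.9   6.   35. ]
R [607.5 -86.6  35. ]
stop [643.7 -34.5  10. ]
sl [656.    1.4  10. ]
sr [655.6 -78.2  10. ]
```

View pics/topc0.png

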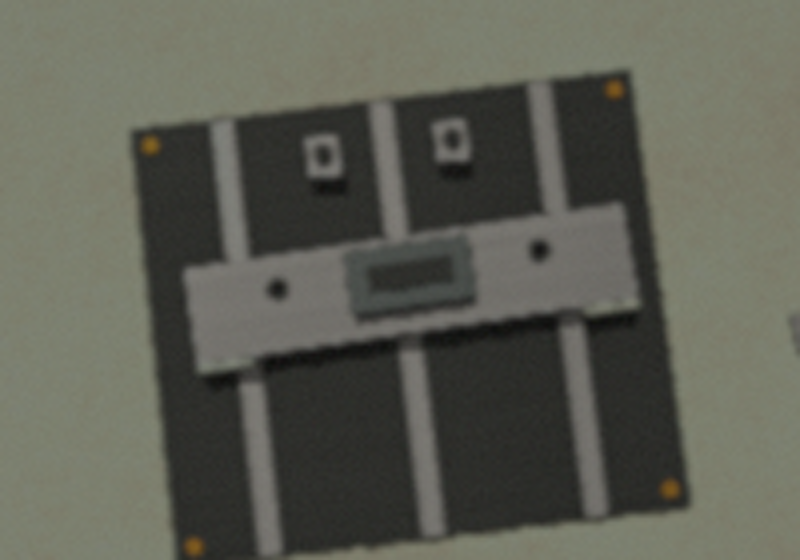

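```bash
cat >> h.py <<'E'
from scipy.optimize import least_squares
def W(pose,L): # local pts Nx3 -> world; pose x,y,deg, local z over plate top(z=10)
    a=np.radians(pose[2]);L=np.atleast_2d(np.array(L,float));c,s=np.cos(a),np.sin(a)
    return np.c_[pose[0]+c*L[:,0]-s*L[:,1],pose[1]+s*L[:,0]+c*L[:,1],10+L[:,2]]
def fit(cam,L,px,p0):
    r=least_squares(lambda p:(proj(cam,W(p,L))-px).ravel(),p0); return r.x,np.abs(r.fun).max()
PL=[[60,190,0],[60,-190,0],[-270,-190,0],[-270,190,0]]
DF=[[35,160,38],[35,-160,38],[-35,-160,38],[-35,160,38]]
SB=[[[0,y-12,32],[0,y+12,32],[30,y+12,32],[30,y-12,32]] for y in(47,-47)]
PD=[[[-41,y-20,37],[-41,y+20,37],[-35,y+20,37],[-35,y-20,37]] for y in(140,-140)]
def overlay(cam,im,sp,dp,box,fn,f=4):
    x0,y0,x1,y1=box
    im=cv2.resize(im[y0:y1,x0:x1],None,fx=f,fy=f,interpolation=cv2.INTER_CUBIC)
    def poly(p,L,col):
        q=((proj(cam,W(p,L))-[x0,y0]+.5)*f-.5).round().astype(int); cv2.polylines(im,[q],True,col,1)
    poly(sp,PL,(0,255,0))
    for b in SB: poly(sp,b,(0,255,255))
    if dp is not None:
        poly(dp,DF,(0,0,255))
        for b in PD: poly(dp,b,(255,0,255))
    cv2.imwrite('pics/'+fn,im)
E
python3 - <<'E'
from h import *
im=cv2.imread('pics/top0.png')
c=lambda L:(np.array(L,float)+.5)/4-.5+[190,120]
sp,e=fit('top',PL,c([[132,130],[630,70],[690,505],[178,575]]),[640,-35,7]); print(sp.round(2),e)
dp,e=fit('top',[DF[0],DF[1]],c([[185,268],[623,204]]),[562,-47,7]); print(dp.round(2),e)
overlay('top',im,sp,dp,(190,120,390,265),'ov0.png')
E
```

```text
[647.11 -33.66   5.57] 0.9022089914204798
[562.37 -46.64   6.85] 0.15271812706041032
```

View pics/ov0.png

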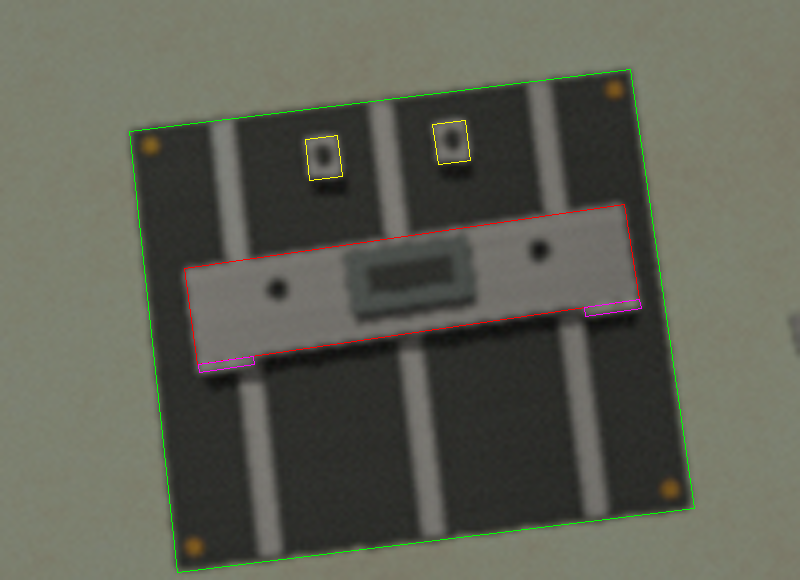

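```bash
cat >> h.py <<'E'
SP=[647.11,-33.66,5.57]
from scipy.spatial.transform import Rotation as Ro
def go(target,yaw=5.6):
    s=sensors.get_state(); R=Ro.from_euler('xyz',s['ee_rot'],degrees=True)
    d=R.inv().apply(np.array(target)-s['ee_pos'])
    t=(R.inv()*Ro.from_euler('xyz',[180,0,yaw],degrees=True)).as_rotvec(degrees=True)
    print('clock',round(s['clock'],2),'pos',s['ee_pos'].round(1),'rot',s['ee_rot'].round(2),'F',s['contact_force'].round(1)); print('toolshift mm',d.round(1),'turn',t.round(2))
def instop(p):
    a=np.radians(SP[2]);d=np.array(p[:2])-SP[:2]; return np.array([d[0]*np.cos(a)+d[1]*np.sin(a),-d[0]*np.sin(a)+d[1]*np.cos(a)])
E
python3 - <<'E'
from h import *
D=[562.37,-46.64,6.85]
for y in(-140,140):
  print(y,W(D,[-41-30,y,16]).round(1)); 
go(W(D,[-81,-140,80])[0])
for t,z in(('weight',0),('spanner',0),('oilcan',0)):
    r=models.landmark_of(t,'top'); print(t,[(at('top',x['xy'],z).round(0),round(x['score'],2)) for x in r[:2]])
E
```

```text
-140 [[ 508.6 -194.1   26. ]]
140 [[475.2  83.9  26. ]]
clock 0.4 pos [ 219.7 -558.3  218.5] rot [-179.98   -0.     21.47] F [ 0.2  1.2 -0.2]
toolshift mm [ 392.5 -235.6  128.6] turn [-0.02  0.   15.87]
weight [(array([505., 376.,   0.]), 0.75)]
spanner [(array([ 451., -367.,    0.]), 0.55)]
oilcan [(array([ 612., -380.,    0.]), 0.63)]
```

Call:
{"name": "step_arm", "arguments": {"steps": [[[0.04,-0.03,0,0,0,8],[0.05,-0.02,0,0,0,7.8],[0.05,-0.02,0,0,0,0],[0.05,-0.02,0.01,0,0,0],[0.05,-0.02,0.01,0,0,0],[0.05,-0.02,0.01,0,0,0],[0.04,-0.02,0.01,0,0,0],[0,0,0,0,0,0]]], "jaw": -1, "newtons": 40}}

```text
clock: 1.35
ee_pos: [507.5, -368.3, 180.3]
ee_rot: [179.9, -0.1, 5.0]
contact_force: [-1.1, -0.2, 0.0]
grip_width: 0.362
```

```bash
python3 - <<'E'
from h import *
D=[562.37,-46.64,6.85]
go(W(D,[-81,-140,80])[0])
E
```

```text
clock 1.35 pos [ 507.5 -368.3  180.3] rot [ 1.7989e+02 -8.0000e-02  5.0200e+00] F [-1.1 -0.2  0. ]
toolshift mm [   6.2 -173.3   90. ] turn [ 0.11 -0.08 -0.58]
```

Call:
{"name": "step_arm", "arguments": {"steps": [[[0.0,-0.045,0.01,0,0,-0.6],[0.0,-0.045,0.01,0,0,0],[0.0,-0.045,0.01,0,0,0],[0.0,-0.03,0.02,0,0,0],[0,0,0.02,0,0,0],[0,0,0,0,0,0]]]}}

```text
clock: 1.95
ee_pos: [491.2, -200.5, 108.1]
ee_rot: [179.7, -0.1, 5.7]
contact_force: [-0.3, -0.3, -0.3]
grip_width: 0.005
```

```bash
python3 - <<'E'
from h import *
D=[562.37,-46.64,6.85]
go(W(D,[-70,-140,16])[0])
E
```

```text
clock 1.95 pos [ 491.2 -200.5  108.1] rot [ 1.7975e+02 -1.2000e-01  5.7400e+00] F [-0.3 -0.3 -0.3]
toolshift mm [18.8 -5.  82.1] turn [ 0.25 -0.12  0.14]
```

Call:
{"name": "step_arm", "arguments": {"steps": [[[0.01,-0.005,0.03,0,0,0],[0.0,0,0.03,0,0,0],[0.0,0,0.015,0,0,0],[0.0,0,0.005,0,0,0],[0,0,0.0,0,0,0]]]}}

```text
clock: 2.45
ee_pos: [504.1, -199.7, 32.1]
ee_rot: [179.5, -0.5, 5.6]
contact_force: [-0.4, 0.2, -0.1]
grip_width: 0.003
```

```bash
python3 - <<'E'
from h import *
D=[562.37,-46.64,6.85]
go(W(D,[-48.5,-140,16])[0]); snap('scene','s1.png')
snap('top','t1.png')
im=cv2.imread('pics/t1.png')[110:270,190:390];cv2.imwrite('pics/t1c.png',cv2.resize(im,None,fx=3,fy=3))
E
```

```text
clock 2.45 pos [ 504.1 -199.7   32.1] rot [179.47  -0.47   5.56] F [-0.4  0.2 -0.1]
toolshift mm [27.5 -5.7  6.2] turn [ 0.53 -0.47 -0.04]
```

View pics/s1.png

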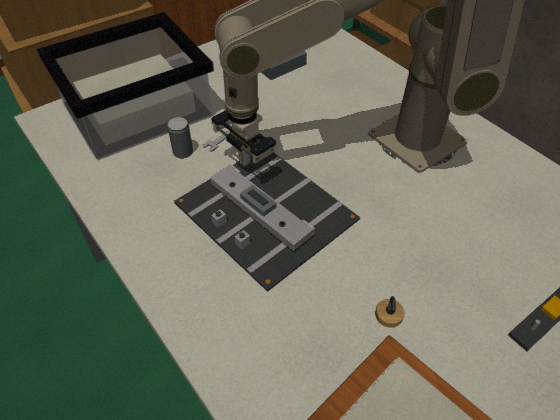

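View pics/t1c.png

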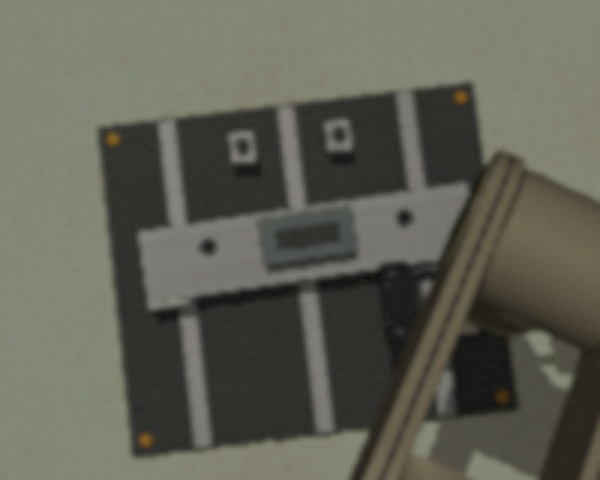

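Call:
{"name": "step_arm", "arguments": {"steps": [[[0.008,-0.006,0.005,0.5,-0.5,0],[0.008,0,0,0,0,0],[0.003,0,0,0,0,0],[0.003,0,0,0,0,0]]]}}

```text
clock: 2.95
ee_pos: [530.6, -192.6, 31.7]
ee_rot: [179.8, -0.3, 5.5]
contact_force: [-0.4, -0.0, 0.9]
grip_width: 0.006
```

Call:
{"name": "step_arm", "arguments": {"steps": [[[0.002,0,0,0,0,0],[0.002,0,0,0,0,0]]]}}

```text
clock: 3.15
ee_pos: [531.6, -192.1, 30.8]
ee_rot: [179.8, 0.1, 5.6]
contact_force: [-11.9, -2.2, 3.9]
grip_width: 0.005
```

Call:
{"name": "step_arm", "arguments": {"steps": [[[0.002,0,0,0,0,0],[0.002,0,0,0,0,0]]]}}

```text
clock: 3.35
ee_pos: [531.3, -191.6, 29.1]
ee_rot: [179.9, 0.7, 5.6]
contact_force: [-8.1, -1.4, 2.1]
grip_width: 0.004
```

Call:
{"name": "step_arm", "arguments": {"steps": [[[0.0025,0,-0.001,0,-0.5,0],[0.0025,0,0,0,0,0]]]}}

```text
clock: 3.55
ee_pos: [531.0, -191.4, 28.2]
ee_rot: [-180.0, 1.9, 5.7]
contact_force: [-10.1, -1.1, 3.3]
grip_width: 0.005
```

Call:
{"name": "step_arm", "arguments": {"steps": [[[0.003,0,0,0,0,0],[0.003,0,0,0,0,0]]]}}

```text
clock: 3.75
ee_pos: [530.7, -190.8, 25.8]
ee_rot: [-179.8, 2.6, 5.7]
contact_force: [-12.3, -1.4, 4.3]
grip_width: 0.008
```

Call:
{"name": "step_arm", "arguments": {"steps": [[[0.003,0,0,0,0,0],[0.003,0,0,0,0,0]]]}}

```text
clock: 3.95
ee_pos: [530.2, -190.3, 23.3]
ee_rot: [-179.7, 3.5, 5.7]
contact_force: [-13.0, -1.1, 4.9]
grip_width: 0.002
```

Call:
{"name": "step_arm", "arguments": {"steps": [[[0.002,0,-0.003,0,1.8,0],[0.002,0,-0.003,0,1.8,0]]]}}

```text
clock: 4.15
ee_pos: [531.2, -189.3, 26.7]
ee_rot: [-179.5, 0.2, 5.7]
contact_force: [-5.5, -1.5, -1.3]
grip_width: 0.01
```

Call:
{"name": "step_arm", "arguments": {"steps": [[[0.003,0,-0.002,0,0.7,0],[0.003,0,-0.002,0,0.6,0]]]}}

```text
clock: 4.35
ee_pos: [531.4, -188.3, 27.7]
ee_rot: [-179.3, -0.6, 5.7]
contact_force: [-9.4, -2.9, -2.1]
grip_width: 0.003
```

Call:
{"name": "step_arm", "arguments": {"steps": [[[0.0035,0,-0.001,0,0.6,0],[0.0035,0,-0.001,0,0.5,0]]]}}

```text
clock: 4.55
ee_pos: [532.1, -188.1, 27.4]
ee_rot: [-179.3, -1.0, 5.7]
contact_force: [-13.3, -3.7, 3.9]
grip_width: 0.01
```

Call:
{"name": "step_arm", "arguments": {"steps": [[[0.004,0.001,0,-0.3,0,0],[0.004,0.001,0,-0.3,0.3,0]]]}}

```text
clock: 4.75
ee_pos: [534.1, -189.4, 25.5]
ee_rot: [-179.7, -0.7, 5.7]
contact_force: [-12.4, -1.3, 3.3]
grip_width: 0.005
```

Call:
{"name": "step_arm", "arguments": {"steps": [[[0.0045,0.001,0,-0.2,0.3,0],[0.0045,0.001,0,-0.2,0.4,0]]]}}

```text
clock: 4.95
ee_pos: [537.2, -190.3, 23.5]
ee_rot: [-180.0, -0.8, 5.7]
contact_force: [-12.4, -1.3, 4.0]
grip_width: 0.006
```

Call:
{"name": "step_arm", "arguments": {"steps": [[[0.0055,0.001,-0.0015,0,0.2,0],[0.0055,0.001,-0.0015,0,0.3,0],[0.0055,0.001,-0.0015,0,0.3,0]]]}}

```text
clock: 5.25
ee_pos: [544.2, -191.0, 23.4]
ee_rot: [-179.7, -0.5, 5.7]
contact_force: [-10.7, -1.5, 1.1]
grip_width: 0.008
```

Call:
{"name": "step_arm", "arguments": {"steps": [[[0.0065,0.001,-0.0015,0,0.3,0],[0.0065,0.001,-0.0015,0,0.3,0],[0.0065,0.001,-0.0015,0,0.3,0]]]}}

```text
clock: 5.55
ee_pos: [554.5, -191.4, 23.4]
ee_rot: [-179.4, -0.4, 5.7]
contact_force: [-10.9, -0.9, 0.5]
grip_width: 0.009
```

Call:
{"name": "step_arm", "arguments": {"steps": [[[0.0065,0.001,-0.002,-0.1,0.3,0],[0.0065,0.001,-0.002,-0.1,0.3,0],[0.0065,0.001,-0.002,-0.1,0.3,0],[0.0065,0.001,-0.002,-0.1,0.3,0],[0.0065,0.001,-0.002,-0.1,0.3,0]]]}}

```text
clock: 6.05
ee_pos: [571.4, -191.5, 23.8]
ee_rot: [-179.3, -0.2, 5.7]
contact_force: [-10.2, -1.2, -3.5]
grip_width: 0.003
```

```bash
python3 - <<'E'
from h import *
im=snap('scene','s2.png');cv2.imwrite('pics/s2c.png',cv2.resize(im[120:300,150:380],None,fx=3.4,fy=3.4))
E
```

```text
(no output)
```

View pics/s2c.png

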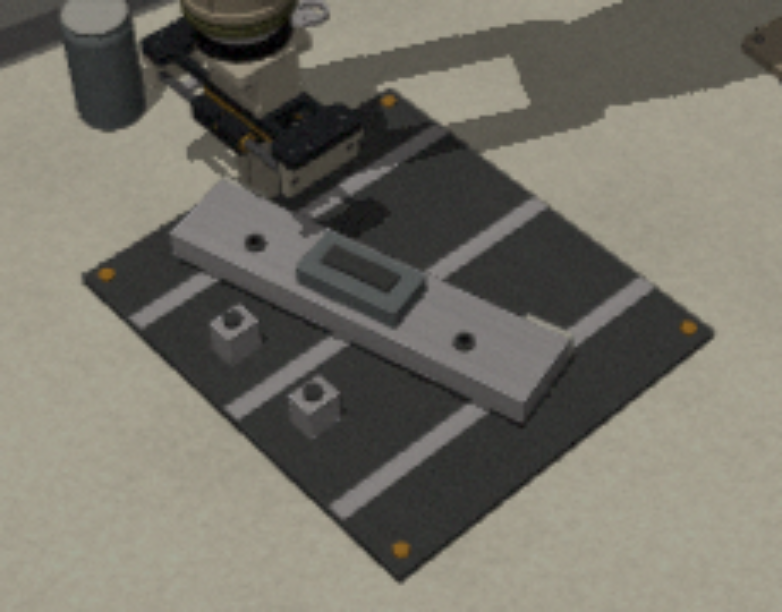

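Call:
{"name": "step_arm", "arguments": {"steps": [[[-0.02,0,0,0,0,0],[-0.04,0,-0.03,0,0.3,0],[-0.04,-0.04,-0.02,0,0,0],[-0.02,-0.05,0,-0.5,0,0],[-0.01,-0.05,0,0,0,0],[0,-0.05,0,0,0,0],[0,0,0,0,0,0]]]}}

```text
clock: 6.8
ee_pos: [430.7, -20.9, 72.6]
ee_rot: [-179.8, -1.1, 5.5]
contact_force: [-0.7, -1.2, 0.2]
grip_width: 0.002
```

```bash
python3 - <<'E'
from h import *
go([480,90,80])
im=snap('scene','s3.png');cv2.imwrite('pics/s3c.png',cv2.resize(im[120:300,150:380],None,fx=3.4,fy=3.4))
im=snap('top','t3.png');cv2.imwrite('pics/t3c.png',cv2.resize(im[110:270,190:390],None,fx=4,fy=3.75*4/3.75))
E
```

```text
clock 6.8 pos [430.7 -20.9  72.6] rot [-179.8    -1.05    5.5 ] F [-0.7 -1.2  0.2]
toolshift mm [  59.8 -105.7   -6. ] turn [-0.2  -1.05 -0.1 ]
```

View pics/t3c.png

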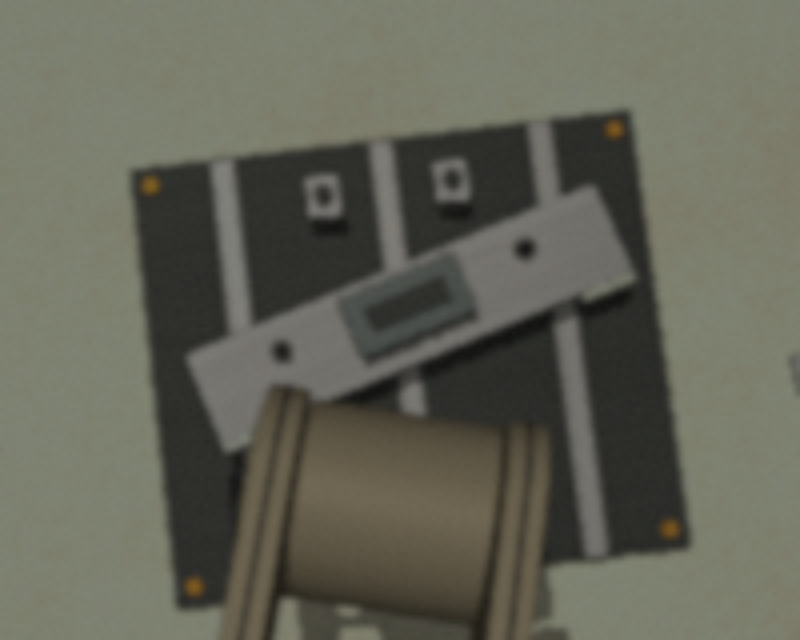

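```bash
cat >> h.py <<'E'
def die(px,box0,f=4,cam='top',idx=(0,1),p0=(590,-45,15)):
    q=(np.array(px,float)+.5)/f-.5+np.array(box0)
    dp,e=fit(cam,[DF[i] for i in idx],q,p0)
    x,y=instop(dp[:2]); r=dp[2]-SP[2]
    c=instop(W(dp,[35,47,15])[0][:2]),instop(W(dp,[35,-47,15])[0][:2])
    print('die',dp.round(2),'err',e.round(2),'instop',round(x,1),round(y,1),'rel',round(r,2),'L',c[0].round(1),'R',c[1].round(1))
    return dp
E
python3 - <<'E'
from h import *
d=die([[187,355],[595,186]],[190,110])
overlay('top',cv2.imread('pics/t3.png'),SP,d,(190,110,390,270),'ov3.png')
for g in(48.5,75): print(W(d,[-g,140,18]).round(1))
go(W(d,[-80,140,40])[0],10)
E
```

```text
die [568.97 -46.38  21.18] err 0.16 instop -79.0 -5.1 rel 15.61 L [-57.9  49.6] R [-32.7 -40.9]
[[473.2  66.6  28. ]]
[[448.5  57.1  28. ]]
clock 6.9 pos [431.8 -24.8  72.9] rot [-179.93   -1.07    5.41] F [-0.2 -0.4 -0.4]
toolshift mm [ 19.1 -78.6  23.3] turn [-0.02 -1.07 -4.59]
```

View pics/ov3.png

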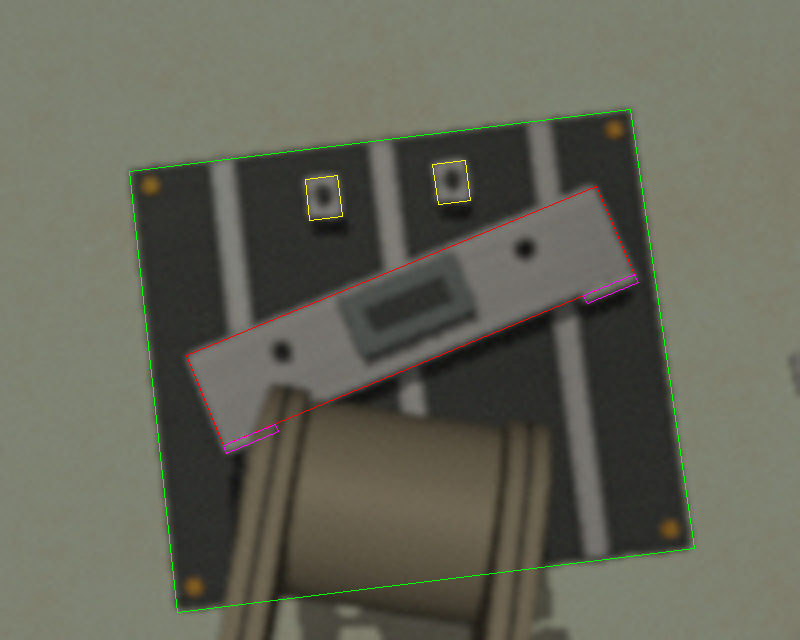

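```bash
python3 - <<'E'
from h import *
d=[568.97,-46.38,21.18]
for g in(48.5,75): print(W(d,[-g,130,18]).round(1))
go(W(d,[-75,130,18])[0],9)
E
```

```text
[[476.8  57.3  28. ]]
[[452.1  47.7  28. ]]
clock 6.9 pos [431.8 -24.8  72.9] rot [-179.93   -1.07    5.41] F [-0.2 -0.4 -0.4]
toolshift mm [ 26.2 -70.3  45.5] turn [-0.03 -1.07 -3.59]
```

Call:
{"name": "step_arm", "arguments": {"steps": [[[0.01,-0.035,0.02,0,-0.7,-4],[0.005,-0.03,0.02,0,0,0],[0,-0.005,0.005,0,0,0],[0,0,0,0,0,0]]]}}

```text
clock: 7.3
ee_pos: [443.8, 42.2, 29.3]
ee_rot: [179.8, -0.8, 9.2]
contact_force: [0.0, -0.6, 0.1]
grip_width: 0.004
```

```bash
python3 - <<'E'
from h import *
d=[568.97,-46.38,21.18]
go(W(d,[-58,130,18])[0],10)
E
```

```text
clock 7.3 pos [443.8  42.2  29.3] rot [179.81  -0.78   9.19] F [ 0.  -0.6  0.1]
toolshift mm [25.7 -7.7  1.7] turn [ 0.2  -0.77 -0.81]
```

Call:
{"name": "step_arm", "arguments": {"steps": [[[0.008,-0.007,0,0,-0.4,0],[0.007,-0.002,0,0,0,0],[0.005,0,0,0,0,0],[0.004,0,0,0,0,0]]]}}

```text
clock: 7.7
ee_pos: [469.2, 49.5, 31.4]
ee_rot: [179.7, -0.5, 8.9]
contact_force: [-0.0, 0.9, -0.4]
grip_width: 0.008
```

Call:
{"name": "step_arm", "arguments": {"steps": [[[0.004,0,-0.001,0,0.3,0],[0.004,0,-0.001,0,0.3,0]]]}}

```text
clock: 7.9
ee_pos: [478.1, 49.6, 33.9]
ee_rot: [179.7, -1.1, 8.8]
contact_force: [-9.9, -0.5, -0.2]
grip_width: 0.005
```

Call:
{"name": "step_arm", "arguments": {"steps": [[[0.0045,0,-0.001,0,0.3,0],[0.0045,0,-0.001,0,0.3,0]]]}}

```text
clock: 8.1
ee_pos: [480.5, 50.1, 33.3]
ee_rot: [179.7, -0.9, 8.9]
contact_force: [-12.6, -3.8, 3.0]
grip_width: 0.006
```

Call:
{"name": "step_arm", "arguments": {"steps": [[[0.006,-0.0005,0.001,0.2,0.2,0.5],[0.0065,-0.0005,0.001,0,0.3,0.5],[0.0065,-0.0005,0,0,0.3,0.5],[0.0065,-0.0005,0,0,0.3,0.5]]]}}

```text
clock: 8.5
ee_pos: [490.9, 53.2, 25.1]
ee_rot: [179.9, -0.2, 6.9]
contact_force: [-12.5, -2.7, 4.0]
grip_width: 0.003
```

Call:
{"name": "step_arm", "arguments": {"steps": [[[0.007,-0.0008,0,0,0.3,0.5],[0.007,-0.0008,0,0,0.3,0.5],[0.007,-0.0008,0,0,0.3,0.5],[0.007,-0.0008,0,0,0.3,0.5]]]}}

```text
clock: 8.9
ee_pos: [503.1, 57.6, 18.2]
ee_rot: [179.9, 0.5, 4.9]
contact_force: [-13.3, -2.3, 5.1]
grip_width: 0.006
```

Call:
{"name": "step_arm", "arguments": {"steps": [[[0.006,-0.001,-0.004,0,0.5,0.4],[0.006,-0.001,-0.004,0,0.5,0.4],[0.006,-0.001,-0.004,0,0.4,0.4]]]}}

```text
clock: 9.2
ee_pos: [508.2, 60.9, 22.6]
ee_rot: [179.9, 0.6, 3.8]
contact_force: [-10.5, -1.2, -3.0]
grip_width: 0.005
```

Call:
{"name": "step_arm", "arguments": {"steps": [[[0.0065,-0.001,-0.003,0,0.3,0.4],[0.0065,-0.001,-0.003,0,0.3,0.4],[0.0065,-0.001,-0.003,0,0.3,0.4]]]}}

```text
clock: 9.5
ee_pos: [514.7, 64.2, 24.0]
ee_rot: [179.8, 1.2, 2.6]
contact_force: [-9.6, -1.7, -3.1]
grip_width: 0.005
```

Call:
{"name": "step_arm", "arguments": {"steps": [[[0.008,-0.001,-0.003,0,0.7,0.3],[0.008,-0.001,-0.002,0,0.7,0.3],[0.008,-0.001,-0.002,0,0.6,0.3],[0.008,-0.001,-0.002,0,0.5,0.3]]]}}

```text
clock: 9.9
ee_pos: [529.6, 69.3, 23.8]
ee_rot: [179.8, 0.7, 1.5]
contact_force: [-12.3, -0.1, 3.1]
grip_width: 0.004
```

Call:
{"name": "step_arm", "arguments": {"steps": [[[0.008,-0.0005,-0.002,0,0.5,0.3],[0.008,-0.0005,-0.002,0,0.5,0.3],[0.008,-0.0005,-0.002,0,0.5,0.3],[0.008,-0.0005,-0.002,0,0.5,0.3]]]}}

```text
clock: 10.3
ee_pos: [545.0, 73.0, 23.7]
ee_rot: [179.9, 0.8, 0.3]
contact_force: [-13.7, 0.9, 1.9]
grip_width: 0.005
```

```bash
python3 - <<'E'
from h import *
im=snap('top','t4.png');cv2.imwrite('pics/t4c.png',cv2.resize(im[110:270,190:390],None,fx=4,fy=4))
E
```

```text
(no output)
```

View pics/t4c.png

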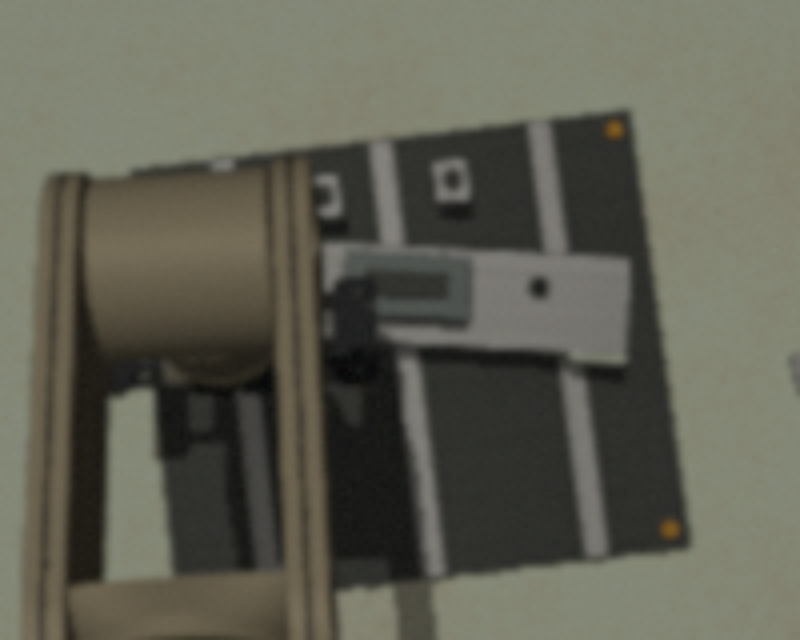

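Call:
{"name": "step_arm", "arguments": {"steps": [[[0.008,0,-0.002,0,0.5,0.3],[0.008,0,-0.002,0,0.5,0.3],[0.008,0,-0.002,0,0.5,0.3],[0.008,0,-0.002,0,0.5,0.3],[0.006,0,-0.002,0,0.5,0.3]]]}}

```text
clock: 10.85
ee_pos: [563.1, 75.3, 23.5]
ee_rot: [180.0, 0.7, -1.0]
contact_force: [-12.7, 0.0, 3.3]
grip_width: 0.002
```

```bash
python3 - <<'E'
from h import *
im=snap('top','t5.png');cv2.imwrite('pics/t5c.png',cv2.resize(im[110:270,190:390],None,fx=4,fy=4))
E
```

```text
(no output)
```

View pics/t5c.png

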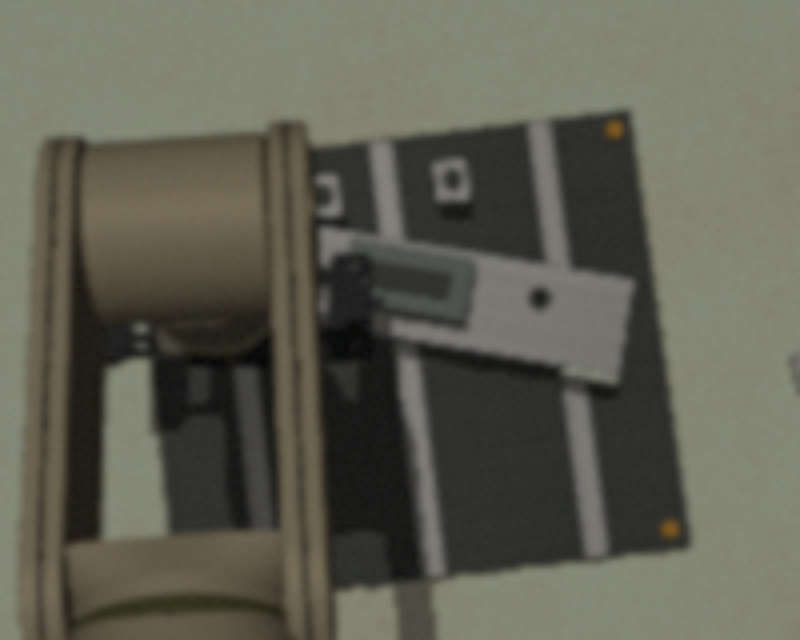

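Call:
{"name": "step_arm", "arguments": {"steps": [[[-0.02,0,0,0,0.3,0],[-0.04,0,-0.03,0,0.3,0],[-0.05,0.03,-0.02,0,0,-2],[-0.04,0.05,0,0,0,-2],[0,0.05,0,0,0,0],[0,0.05,0,0,0,0],[0,0,0,0,0,0]]]}}

```text
clock: 11.6
ee_pos: [431.8, -90.5, 69.5]
ee_rot: [179.9, 0.3, 3.4]
contact_force: [0.5, 0.3, -0.1]
grip_width: 0.005
```

```bash
python3 - <<'E'
from h import *
go([480,-150,80])
im=snap('top','t6.png');cv2.imwrite('pics/t6c.png',cv2.resize(im[110:270,190:390],None,fx=4,fy=4))
E
```

```text
clock 11.6 pos [431.8 -90.5  69.5] rot [179.89   0.26   3.42] F [ 0.5  0.3 -0.1]
toolshift mm [ 44.5  62.3 -10.6] turn [ 0.1   0.26 -2.18]
```

View pics/t6c.png

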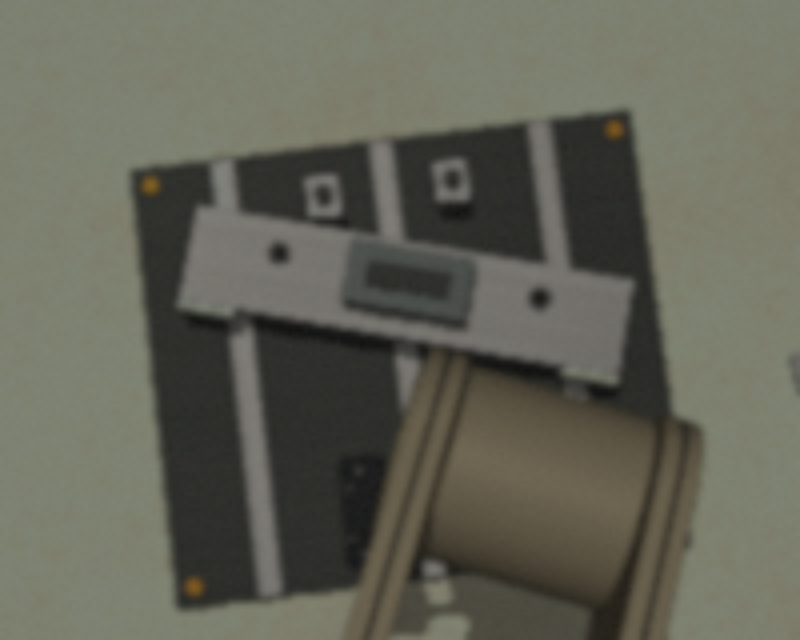

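```bash
python3 - <<'E'
from h import *
d=die([[197,205],[635,278]],[190,110],p0=(580,-45,-11))
for g in(48.5,75): print(W(d,[-g,-130,18]).round(1))
go(W(d,[-80,-130,18])[0],1)
E
```

```text
die [587.83 -44.37 -11.16] err 0.12 instop -60.0 -4.9 rel -16.73 L [-13.  30.] R [-40. -60.]
[[ 515.1 -162.5   28. ]]
[[ 489.1 -157.4   28. ]]
clock 11.65 pos [431.8 -88.1  69.3] rot [179.99   0.28   3.44] F [ 0.2  0.3 -0.2]
toolshift mm [48.4 71.3 41.1] turn [0.02 0.28 2.44]
```

Call:
{"name": "step_arm", "arguments": {"steps": [[[0.02,0.035,0.02,0,0,1],[0.015,0.03,0.02,0,0,0],[0.005,0.005,0.0,0,0,0],[0.0,0,0,0,0,0]]]}}

```text
clock: 12.05
ee_pos: [478.8, -154.7, 29.7]
ee_rot: [-180.0, 0.0, 2.5]
contact_force: [-0.5, 0.2, 0.1]
grip_width: 0.003
```

```bash
python3 - <<'E'
from h import *
d=[587.83,-44.37,-11.16]
go(W(d,[-58,-130,18])[0],2)
E
```

```text
clock 12.05 pos [ 478.8 -154.7   29.7] rot [-1.7997e+02  2.0000e-02  2.4600e+00] F [-0.5  0.2  0.1]
toolshift mm [26.7  7.2  1.7] turn [-0.03  0.02  0.46]
```

Call:
{"name": "step_arm", "arguments": {"steps": [[[0.01,0.006,0.001,0,0,0],[0.008,0.001,0.001,0,0,0],[0.005,0,0,0,0,0],[0.004,0,0,0,0,0]]]}}

```text
clock: 12.45
ee_pos: [506.8, -154.8, 28.7]
ee_rot: [-179.9, 0.1, 2.7]
contact_force: [0.6, -0.8, -0.8]
grip_width: 0.008
```

Call:
{"name": "step_arm", "arguments": {"steps": [[[0.004,0,0,0,0.3,0],[0.004,0,-0.001,0,0.3,0]]]}}

```text
clock: 12.65
ee_pos: [513.1, -152.8, 29.1]
ee_rot: [-179.8, -0.3, 2.8]
contact_force: [-13.0, -0.5, 0.6]
grip_width: 0.003
```

Call:
{"name": "step_arm", "arguments": {"steps": [[[0.005,0,-0.001,0,0.4,0],[0.005,0,-0.001,0,0.4,0]]]}}

```text
clock: 12.85
ee_pos: [515.9, -150.7, 28.2]
ee_rot: [-179.6, -0.2, 2.8]
contact_force: [-13.8, -0.2, 3.7]
grip_width: 0.005
```

Call:
{"name": "step_arm", "arguments": {"steps": [[[0.006,0.003,-0.001,-0.2,0.4,-0.2],[0.0065,0.003,-0.002,-0.2,0.4,-0.2],[0.0065,0.003,-0.002,0,0.4,-0.2],[0.0065,0.003,-0.002,0,0.4,-0.2]]]}}

```text
clock: 13.25
ee_pos: [526.8, -155.8, 27.6]
ee_rot: [-179.3, -0.1, 3.6]
contact_force: [-11.6, 1.9, 1.0]
grip_width: 0.002
```

Call:
{"name": "step_arm", "arguments": {"steps": [[[0.0075,0.003,-0.0015,0,0.4,-0.2],[0.0075,0.003,-0.0015,0,0.4,-0.2],[0.0075,0.003,-0.0015,0,0.4,-0.2],[0.0075,0.003,-0.0015,0,0.4,-0.2]]]}}

```text
clock: 13.65
ee_pos: [543.3, -161.5, 27.1]
ee_rot: [-178.6, -0.0, 4.5]
contact_force: [-11.8, 1.5, 3.8]
grip_width: 0.008
```

Call:
{"name": "step_arm", "arguments": {"steps": [[[0.0075,0.003,-0.0015,0,0.4,-0.2],[0.0075,0.003,-0.0015,0,0.4,-0.2],[0.0075,0.003,-0.0015,0,0.4,-0.2],[0.0075,0.003,-0.0015,0,0.4,-0.2]]]}}

```text
clock: 14.05
ee_pos: [560.4, -167.1, 26.6]
ee_rot: [-178.0, -0.0, 5.3]
contact_force: [-12.7, 0.8, 4.0]
grip_width: 0.006
```

Call:
{"name": "step_arm", "arguments": {"steps": [[[0.0075,0.003,-0.002,-0.6,0.4,-0.2],[0.0075,0.003,-0.002,-0.6,0.4,-0.2],[0.0075,0.003,-0.0015,-0.6,0.4,-0.2],[0.0065,0.003,-0.0015,-0.4,0.4,-0.2]]]}}

```text
clock: 14.45
ee_pos: [575.6, -172.7, 25.7]
ee_rot: [-179.6, 0.1, 6.1]
contact_force: [-12.1, 1.1, 2.1]
grip_width: 0.001
```

```bash
python3 - <<'E'
from h import *
im=snap('top','t7.png');cv2.imwrite('pics/t7c.png',cv2.resize(im[110:270,190:390],None,fx=4,fy=4))
E
```

```text
(no output)
```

View pics/t7c.png

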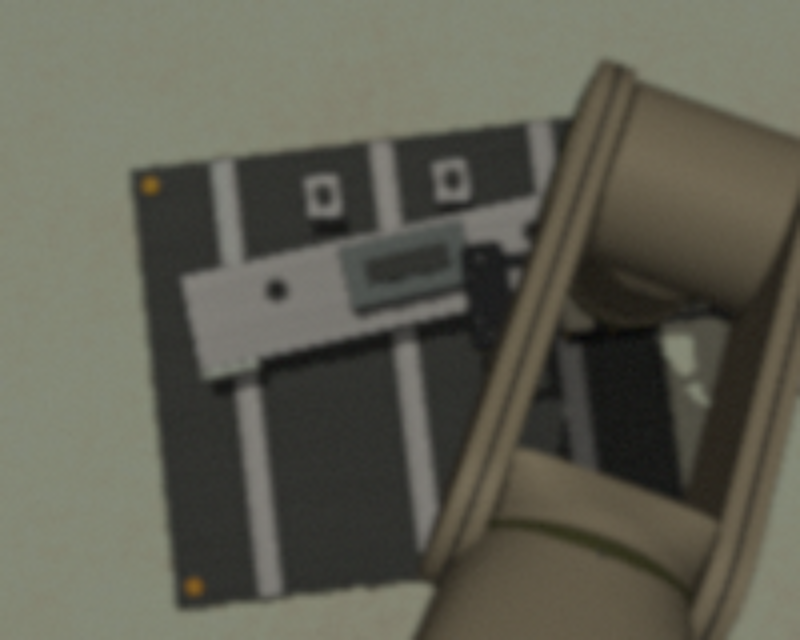

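Call:
{"name": "step_arm", "arguments": {"steps": [[[0.006,0.002,-0.002,0,0.4,0],[0.006,0.002,-0.002,0,0.4,0]]]}}

```text
clock: 14.7
ee_pos: [580.7, -173.5, 25.6]
ee_rot: [-179.2, 0.2, 6.1]
contact_force: [-12.1, 1.7, 1.4]
grip_width: 0.005
```

Call:
{"name": "step_arm", "arguments": {"steps": [[[0.006,0.002,-0.002,0,0.4,0],[0.006,0.002,-0.002,0,0.4,0]]]}}

```text
clock: 14.9
ee_pos: [585.4, -173.9, 25.6]
ee_rot: [-178.9, 0.3, 6.1]
contact_force: [-12.7, 2.9, 1.3]
grip_width: 0.007
```

Call:
{"name": "step_arm", "arguments": {"steps": [[[-0.02,0,0,-0.4,0.3,0],[-0.04,0,-0.03,-0.4,0,0],[-0.04,-0.04,-0.02,0,0,0],[-0.03,-0.05,0,0,0,0],[0,-0.05,0,0,0,0],[0,-0.05,0,0,0,0],[0,0,0,0,0,0]]]}}

```text
clock: 15.6
ee_pos: [442.9, -7.0, 73.4]
ee_rot: [-179.5, 0.0, 5.9]
contact_force: [0.6, -0.3, 0.1]
grip_width: 0.006
```

```bash
python3 - <<'E'
from h import *
go([480,90,80])
im=snap('top','t8.png');cv2.imwrite('pics/t8c.png',cv2.resize(im[110:270,190:390],None,fx=4,fy=4))
E
```

```text
clock 15.6 pos [442.9  -7.   73.4] rot [-1.7951e+02  2.0000e-02  5.8600e+00] F [ 0.6 -0.3  0.1]
toolshift mm [ 46.8 -92.8  -5.9] turn [-0.49  0.02  0.26]
```

View pics/t8c.png

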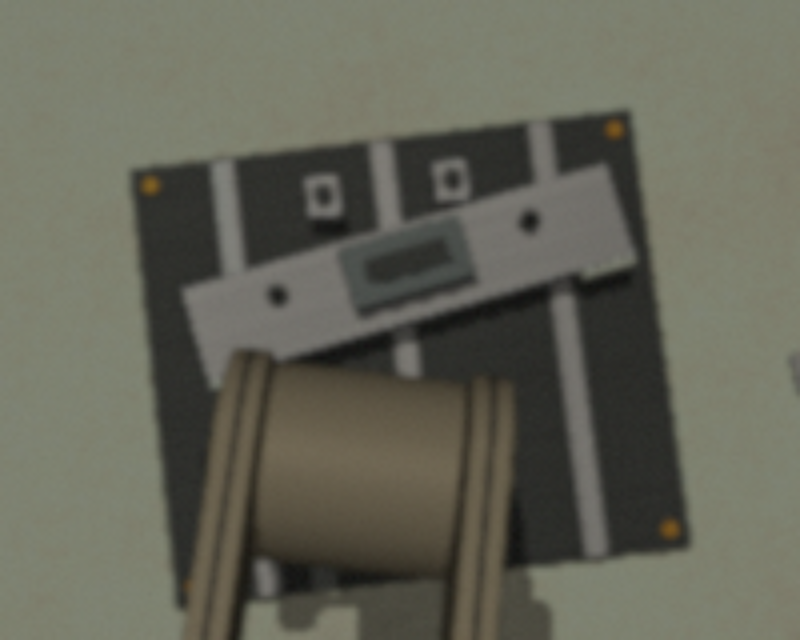

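```bash
python3 - <<'E'
from h import *
d=die([[182,290],[609,164]],[190,110],p0=(580,-45,11))
print(W(d,[-58,132,18]).round(1))
go(W(d,[-80,132,18])[0],8)
E
```

```text
die [599.38 -46.76  15.09] err 0.38 instop -48.8 -8.4 rel 9.52 L [-22.   43.7] R [ -6.5 -49. ]
[[509.   65.6  28. ]]
clock 15.65 pos [443.7  -9.2  73.7] rot [-1.796e+02 -2.000e-02  5.850e+00] F [ 0.3 -0.3  0.2]
toolshift mm [ 50.9 -63.9  46.1] turn [-0.4  -0.03 -2.15]
```

Call:
{"name": "step_arm", "arguments": {"steps": [[[0.02,-0.035,0.02,0,0,-2],[0.02,-0.03,0.02,0,0,0],[0.005,0,0.004,0,0,0],[0,0,0,0,0,0]]]}}

```text
clock: 16.05
ee_pos: [485.5, 59.1, 31.1]
ee_rot: [-179.8, -0.4, 7.8]
contact_force: [-0.7, -0.5, -0.4]
grip_width: 0.006
```

```bash
python3 - <<'E'
from h import *
d=[599.38,-46.76,15.09]
go(W(d,[-58,134,18])[0],8)
E
```

```text
clock 16.05 pos [485.5  59.1  31.1] rot [-179.8    -0.39    7.82] F [-0.7 -0.5 -0.4]
toolshift mm [23.9 -5.2  3.3] turn [-0.2  -0.39 -0.18]
```

Call:
{"name": "step_arm", "arguments": {"steps": [[[0.01,-0.005,0.002,0,-0.2,0],[0.007,0,0,0,0,0],[0.004,0,0,0,0,0],[0.004,0,0,0,0,0]]]}}

```text
clock: 16.45
ee_pos: [510.9, 62.4, 30.3]
ee_rot: [-179.9, -0.2, 7.6]
contact_force: [-0.2, -0.1, -0.2]
grip_width: 0.004
```

Call:
{"name": "step_arm", "arguments": {"steps": [[[0.004,0,0,0,0.3,0],[0.004,0,-0.001,0,0.3,0]]]}}

```text
clock: 16.65
ee_pos: [519.3, 62.3, 31.8]
ee_rot: [-179.9, -0.8, 7.5]
contact_force: [-10.7, -0.0, 0.3]
grip_width: 0.006
```

Call:
{"name": "step_arm", "arguments": {"steps": [[[0.005,0,-0.001,0,0.4,0],[0.005,0,-0.001,0,0.4,0]]]}}

```text
clock: 16.85
ee_pos: [522.7, 63.2, 31.2]
ee_rot: [-179.8, -0.8, 7.5]
contact_force: [-13.3, -1.8, 4.0]
grip_width: 0.004
```

Call:
{"name": "step_arm", "arguments": {"steps": [[[0.0065,0,-0.001,0,0.4,0.4],[0.0065,0,-0.001,0,0.4,0.4],[0.0065,0,-0.001,0,0.4,0.4]]]}}

```text
clock: 17.15
ee_pos: [530.4, 64.9, 29.4]
ee_rot: [-179.7, -0.6, 6.4]
contact_force: [-12.9, -0.8, 3.8]
grip_width: 0.004
```

Call:
{"name": "step_arm", "arguments": {"steps": [[[0.007,-0.0005,-0.002,0,0.4,0.3],[0.007,-0.0005,-0.002,0,0.4,0.3],[0.007,-0.0005,-0.002,0,0.4,0.3],[0.007,-0.0005,-0.002,0,0.4,0.3],[0.007,-0.0005,-0.002,0,0.4,0.3]]]}}

```text
clock: 17.65
ee_pos: [544.3, 70.7, 29.4]
ee_rot: [-179.6, -0.1, 4.9]
contact_force: [-11.8, -0.7, 1.3]
grip_width: 0.002
```

Call:
{"name": "step_arm", "arguments": {"steps": [[[0.006,-0.0005,-0.002,0,0.4,0.3],[0.006,-0.0005,-0.002,0,0.4,0.3],[0.006,-0.0005,-0.002,0,0.4,0.3]]]}}

```text
clock: 17.95
ee_pos: [550.2, 73.0, 29.4]
ee_rot: [-179.5, 0.1, 4.1]
contact_force: [-13.4, -2.1, 2.5]
grip_width: 0.004
```

Call:
{"name": "step_arm", "arguments": {"steps": [[[0.006,0,-0.002,0,0.4,0.3],[0.006,0,-0.002,0,0.4,0.3]]]}}

```text
clock: 18.15
ee_pos: [553.7, 74.1, 29.4]
ee_rot: [-179.5, 0.3, 3.5]
contact_force: [-13.6, 0.6, 3.5]
grip_width: 0.007
```

Call:
{"name": "step_arm", "arguments": {"steps": [[[0.006,0,-0.002,0,0.4,0.3]]]}}

```text
clock: 18.25
ee_pos: [555.4, 74.7, 29.5]
ee_rot: [-179.4, 0.5, 3.2]
contact_force: [-12.5, 1.3, 2.9]
grip_width: 0.005
```

Call:
{"name": "step_arm", "arguments": {"steps": [[[0.006,0,-0.002,0,0.4,0.3]]]}}

```text
clock: 18.35
ee_pos: [557.2, 75.2, 29.5]
ee_rot: [-179.4, 0.6, 2.9]
contact_force: [-12.9, 0.1, 2.6]
grip_width: 0.005
```

Call:
{"name": "step_arm", "arguments": {"steps": [[[0.006,0,-0.002,0,0.4,0.3]]]}}

```text
clock: 18.45
ee_pos: [559.0, 75.7, 29.5]
ee_rot: [-179.4, 0.7, 2.6]
contact_force: [-13.4, 2.0, 3.5]
grip_width: 0.004
```

```bash
python3 - <<'E'
from h import *
im=snap('scene','s9.png');cv2.imwrite('pics/s9c.png',cv2.resize(im[170:270,190:310],None,fx=6,fy=6,interpolation=cv2.INTER_CUBIC))
E
```

```text
(no output)
```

View pics/s9c.png

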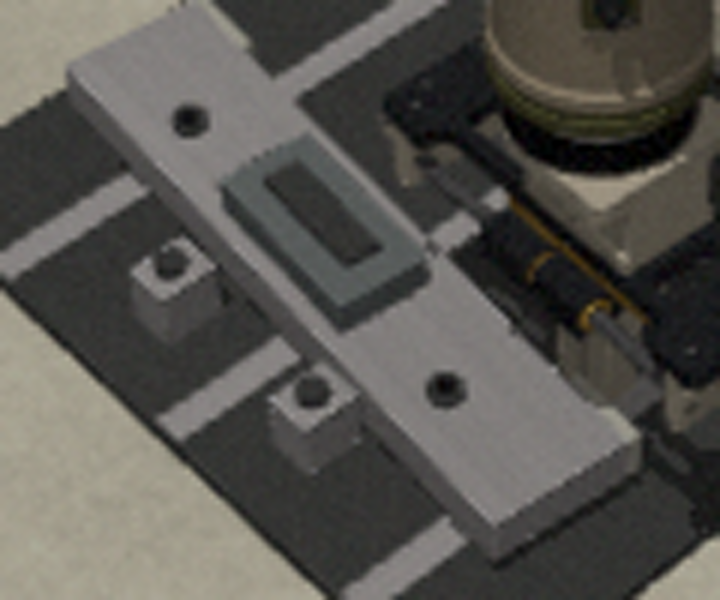

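Nearly there on the left (only a few mm of gap, right gap larger). Creep with smaller shifts.

Call:
{"name": "step_arm", "arguments": {"steps": [[[0.0045,0,-0.0015,0,0.5,0.1]]]}}

```text
clock: 18.6
ee_pos: [559.0, 76.0, 29.0]
ee_rot: [-179.4, 0.7, 2.5]
contact_force: [-15.8, -0.5, 4.9]
grip_width: 0.005
```

Call:
{"name": "step_arm", "arguments": {"steps": [[[0.0045,0,-0.0015,0,0.5,0.1]]]}}

```text
clock: 18.7
ee_pos: [559.0, 76.2, 28.5]
ee_rot: [-179.4, 0.8, 2.5]
contact_force: [-15.7, -1.1, 5.0]
grip_width: 0.003
```

Call:
{"name": "step_arm", "arguments": {"steps": [[[0.0045,0,-0.0015,0,0.5,0.1]]]}}

```text
clock: 18.8
ee_pos: [559.0, 76.4, 28.1]
ee_rot: [-179.4, 0.8, 2.4]
contact_force: [-14.5, -0.6, 5.0]
grip_width: 0.003
```

Call:
{"name": "step_arm", "arguments": {"steps": [[[0.0045,0,-0.0015,0,0.4,0.1]]]}}

```text
clock: 18.9
ee_pos: [558.9, 76.6, 27.7]
ee_rot: [-179.4, 1.0, 2.3]
contact_force: [-14.8, -0.7, 5.1]
grip_width: 0.002
```

Call:
{"name": "step_arm", "arguments": {"steps": [[[0.0052,0,-0.0015,0,0.5,0]]]}}

```text
clock: 19.0
ee_pos: [559.0, 76.8, 27.0]
ee_rot: [-179.4, 1.1, 2.3]
contact_force: [-19.2, -0.1, 7.0]
grip_width: 0.005
```

Call:
{"name": "step_arm", "arguments": {"steps": [[[0.0056,0,-0.0015,0,0.5,0]]]}}

```text
clock: 19.1
ee_pos: [558.9, 77.0, 26.2]
ee_rot: [-179.4, 1.2, 2.4]
contact_force: [-19.2, -2.0, 6.4]
grip_width: 0.005
```

Call:
{"name": "step_arm", "arguments": {"steps": [[[0.0054,0,-0.0015,0,0.6,0],[0.0054,0,-0.0015,0,0.6,0]]]}}

```text
clock: 19.3
ee_pos: [558.8, 77.1, 24.6]
ee_rot: [-179.4, 1.3, 2.4]
contact_force: [-17.7, -2.3, 7.5]
grip_width: 0.002
```

```bash
python3 - <<'E'
from h import *
im=snap('scene','s10.png');cv2.imwrite('pics/s10c.png',cv2.resize(im[170:270,190:310],None,fx=6,fy=6,interpolation=cv2.INTER_CUBIC))
E
```

```text
(no output)
```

View pics/s10c.png

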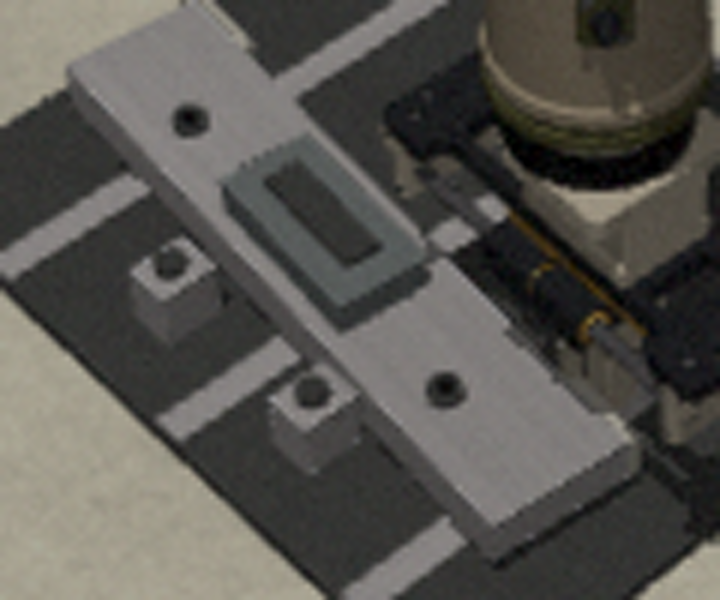

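Call:
{"name": "step_arm", "arguments": {"steps": [[[-0.015,0,-0.003,0,0.8,0],[-0.04,0,-0.03,0,0.3,-1],[-0.05,0.03,-0.02,0,0,-1],[-0.04,0.05,0,0,0,-1],[0,0.05,0,0,0,0],[0,0.05,0,0,0,0],[0,0,0,0,0,0]]]}}

```text
clock: 20.05
ee_pos: [440.6, -97.8, 72.4]
ee_rot: [-179.5, 0.4, 5.9]
contact_force: [0.1, 0.4, 0.4]
grip_width: 0.006
```

```bash
python3 - <<'E'
from h import *
go([480,-150,80])
im=snap('top','t11.png');cv2.imwrite('pics/t11c.png',cv2.resize(im[110:270,190:390],None,fx=4,fy=4))
E
```

```text
clock 20.05 pos [440.6 -97.8  72.4] rot [-179.46    0.41    5.86] F [0.1 0.4 0.4]
toolshift mm [33.8 55.9 -8.4] turn [-0.54  0.41  0.26]
```

View pics/t11c.png

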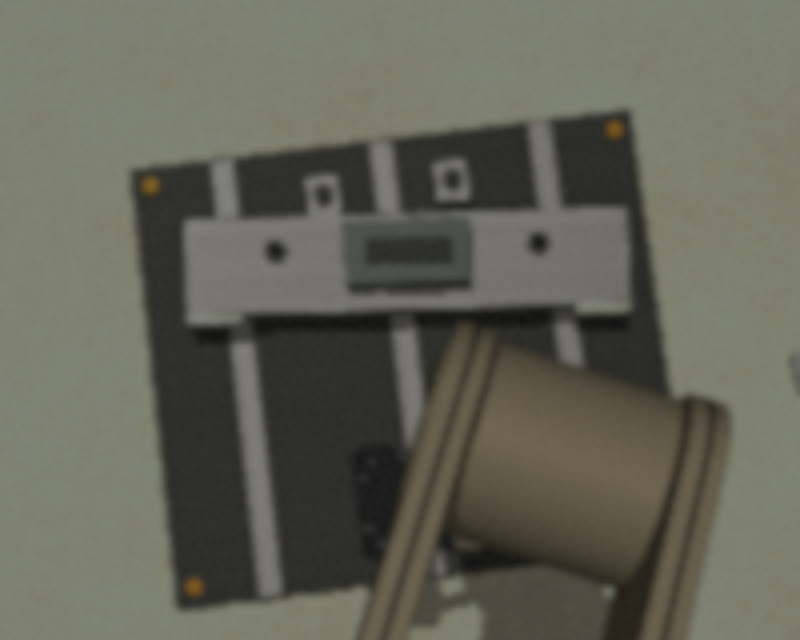

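```bash
python3 - <<'E'
from h import *
d=die([[183,219],[628,206]],[190,110],p0=(600,-45,0))
overlay('top',cv2.imread('pics/t11.png'),SP,d,(190,110,390,270),'ov11.png')
print(W(d,[-58,-134,18]).round(1))
go(W(d,[-80,-134,18])[0],4)
E
```

```text
die [ 6.0851e+02 -4.4680e+01  1.2000e-01] err 0.37 instop -39.5 -7.2 rel -5.45 L [-0.2 36.2] R [ -9.1 -57.3]
[[ 550.8 -178.8   28. ]]
clock 20.1 pos [440.5 -95.4  72.2] rot [-179.36    0.43    5.88] F [0.6 0.  0.8]
toolshift mm [79.6 92.5 42.6] turn [-0.64  0.44  1.88]
```

View pics/ov11.png

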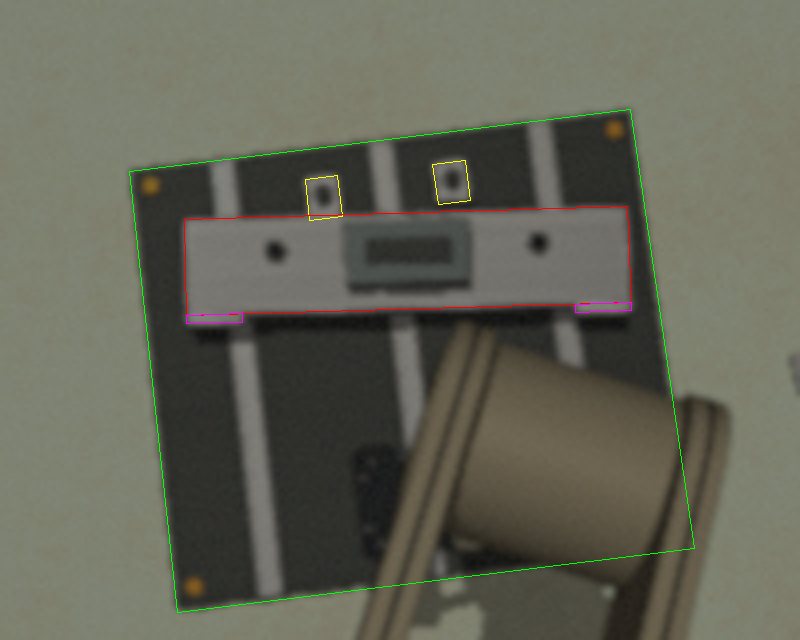

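Call:
{"name": "step_arm", "arguments": {"steps": [[[0.03,0.045,0.02,0,0.2,1],[0.025,0.045,0.02,0,0,0.5],[0.015,0.003,0.004,0,0,0],[0,0,0,0,0,0]]]}}

```text
clock: 20.5
ee_pos: [514.9, -170.5, 31.0]
ee_rot: [-179.3, 0.0, 4.4]
contact_force: [-0.0, 0.3, -0.1]
grip_width: 0.005
```

```bash
python3 - <<'E'
from h import *
d=[608.51,-44.68,0.12]
go(W(d,[-58,-134,18])[0],4)
E
```

```text
clock 20.5 pos [ 514.9 -170.5   31. ] rot [-1.7933e+02  2.0000e-02  4.3800e+00] F [-0.   0.3 -0.1]
toolshift mm [35.1 11.   2.9] turn [-0.67  0.02  0.38]
```

Call:
{"name": "step_arm", "arguments": {"steps": [[[0.015,0.008,0.002,-0.5,0,0],[0.01,0.003,0,-0.2,0,0],[0.004,0,0,0,0,0],[0.004,0,0,0,0,0]]]}}

```text
clock: 20.9
ee_pos: [548.3, -173.6, 28.6]
ee_rot: [-179.9, 0.2, 4.7]
contact_force: [-0.0, 0.8, -1.0]
grip_width: 0.004
```

Call:
{"name": "step_arm", "arguments": {"steps": [[[0.004,0,0,0,0.3,0],[0.004,0,-0.001,0,0.3,0]]]}}

```text
clock: 21.1
ee_pos: [556.5, -171.6, 30.0]
ee_rot: [-179.9, -0.4, 4.7]
contact_force: [-0.5, 0.4, -0.4]
grip_width: 0.004
```

Call:
{"name": "step_arm", "arguments": {"steps": [[[0.0045,0.0005,-0.001,0,0.4,0],[0.0045,0.0005,-0.001,0,0.4,0]]]}}

```text
clock: 21.3
ee_pos: [561.5, -171.8, 30.7]
ee_rot: [-179.8, -0.8, 4.7]
contact_force: [-12.6, -4.5, 1.1]
grip_width: 0.009
```

Call:
{"name": "step_arm", "arguments": {"steps": [[[0.0045,0.0005,-0.001,0,0.4,0],[0.0045,0.0005,-0.001,0,0.4,0]]]}}

```text
clock: 21.5
ee_pos: [564.2, -172.1, 30.4]
ee_rot: [-179.7, -0.9, 4.7]
contact_force: [-11.4, -0.2, 3.7]
grip_width: 0.004
```

Call:
{"name": "step_arm", "arguments": {"steps": [[[0.0052,0.001,-0.001,0,0.3,0],[0.0052,0.001,-0.001,0,0.3,0],[0.0052,0.001,-0.001,0,0.3,0]]]}}

```text
clock: 21.8
ee_pos: [570.0, -173.4, 29.9]
ee_rot: [-179.3, -0.6, 4.6]
contact_force: [-12.6, 0.2, 3.5]
grip_width: 0.004
```

Call:
{"name": "step_arm", "arguments": {"steps": [[[0.005,0.001,-0.001,0,0.3,0],[0.005,0.001,-0.001,0,0.3,0]]]}}

```text
clock: 22.0
ee_pos: [573.1, -174.2, 29.2]
ee_rot: [-179.1, -0.4, 4.5]
contact_force: [-13.0, -0.5, 3.8]
grip_width: 0.006
```

Call:
{"name": "step_arm", "arguments": {"steps": [[[0.0047,0.001,-0.001,0,0.3,0]]]}}

```text
clock: 22.1
ee_pos: [574.3, -174.5, 28.8]
ee_rot: [-179.0, -0.3, 4.5]
contact_force: [-12.6, -0.2, 4.5]
grip_width: 0.004
```

Call:
{"name": "step_arm", "arguments": {"steps": [[[0.0047,0.001,-0.001,0,0.3,0]]]}}

```text
clock: 22.2
ee_pos: [575.4, -175.0, 28.4]
ee_rot: [-178.9, -0.2, 4.5]
contact_force: [-12.3, 0.3, 3.9]
grip_width: 0.005
```

Call:
{"name": "step_arm", "arguments": {"steps": [[[0.0047,0.001,-0.001,0,0.3,0]]]}}

```text
clock: 22.3
ee_pos: [576.4, -175.3, 28.0]
ee_rot: [-178.8, -0.1, 4.5]
contact_force: [-13.2, -1.1, 4.5]
grip_width: 0.005
```

Call:
{"name": "step_arm", "arguments": {"steps": [[[0.0047,0.001,-0.001,-0.4,0.3,0]]]}}

```text
clock: 22.4
ee_pos: [577.5, -175.9, 27.5]
ee_rot: [-179.1, 0.0, 4.5]
contact_force: [-13.5, 0.3, 4.5]
grip_width: 0.007
```

Call:
{"name": "step_arm", "arguments": {"steps": [[[0.0047,0.001,-0.001,-0.4,0.3,0]]]}}

```text
clock: 22.5
ee_pos: [578.6, -176.4, 27.1]
ee_rot: [-179.4, 0.2, 4.4]
contact_force: [-13.8, -0.7, 4.2]
grip_width: 0.004
```

Call:
{"name": "step_arm", "arguments": {"steps": [[[0.0047,0.001,-0.001,-0.3,0.4,0]]]}}

```text
clock: 22.6
ee_pos: [579.7, -176.8, 26.6]
ee_rot: [-179.6, 0.2, 4.4]
contact_force: [-13.5, 0.1, 5.2]
grip_width: 0.006
```

Call:
{"name": "step_arm", "arguments": {"steps": [[[0.0047,0.0005,-0.001,0,0.4,0]]]}}

```text
clock: 22.7
ee_pos: [580.7, -176.8, 26.3]
ee_rot: [-179.5, 0.2, 4.4]
contact_force: [-14.5, -0.9, 3.7]
grip_width: 0.001
```

Call:
{"name": "step_arm", "arguments": {"steps": [[[0.0047,0.0005,-0.001,0,0.4,0]]]}}

```text
clock: 22.8
ee_pos: [580.9, -176.8, 25.6]
ee_rot: [-179.4, 0.3, 4.4]
contact_force: [-20.3, -1.5, 5.9]
grip_width: 0.003
```

Call:
{"name": "step_arm", "arguments": {"steps": [[[0.0047,0,-0.001,0,0.4,0]]]}}

```text
clock: 22.9
ee_pos: [580.9, -176.5, 24.9]
ee_rot: [-179.2, 0.5, 4.4]
contact_force: [-18.6, -2.3, 6.1]
grip_width: 0.007
```

Call:
{"name": "step_arm", "arguments": {"steps": [[[0.005,0,-0.0015,0,0.4,0],[0.005,0,-0.0015,0,0.4,0]]]}}

```text
clock: 23.1
ee_pos: [580.7, -176.0, 24.1]
ee_rot: [-179.0, 0.8, 4.3]
contact_force: [-18.5, -2.7, 6.5]
grip_width: 0.01
```

Call:
{"name": "step_arm", "arguments": {"steps": [[[-0.015,0,-0.003,-0.5,0.5,0],[-0.04,0,-0.03,-0.4,0.2,0],[-0.05,0,-0.04,0,0,0],[-0.05,0,-0.04,0,0,0],[-0.05,0.03,-0.03,0,0,0],[-0.03,0.03,0,0,0,0],[0,0,0,0,0,0]]]}}

```text
clock: 23.8
ee_pos: [378.1, -245.8, 145.9]
ee_rot: [-180.0, 0.3, 4.4]
contact_force: [0.8, -0.4, -0.3]
grip_width: 0.005
```

```bash
python3 - <<'E'
from h import *
go([480,-150,80])
im=snap('top','t12.png');cv2.imwrite('pics/t12c.png',cv2.resize(im[110:270,190:390],None,fx=4,fy=4))
im=snap('scene','s12.png');cv2.imwrite('pics/s12c.png',cv2.resize(im[160:260,180:300],None,fx=6,fy=6,interpolation=cv2.INTER_CUBIC))
E
```

```text
clock 23.8 pos [ 378.1 -245.8  145.9] rot [-179.97    0.33    4.39] F [ 0.8 -0.4 -0.3]
toolshift mm [109.3 -87.6  65.3] turn [-0.03  0.33 -1.21]
```

View pics/t12c.png

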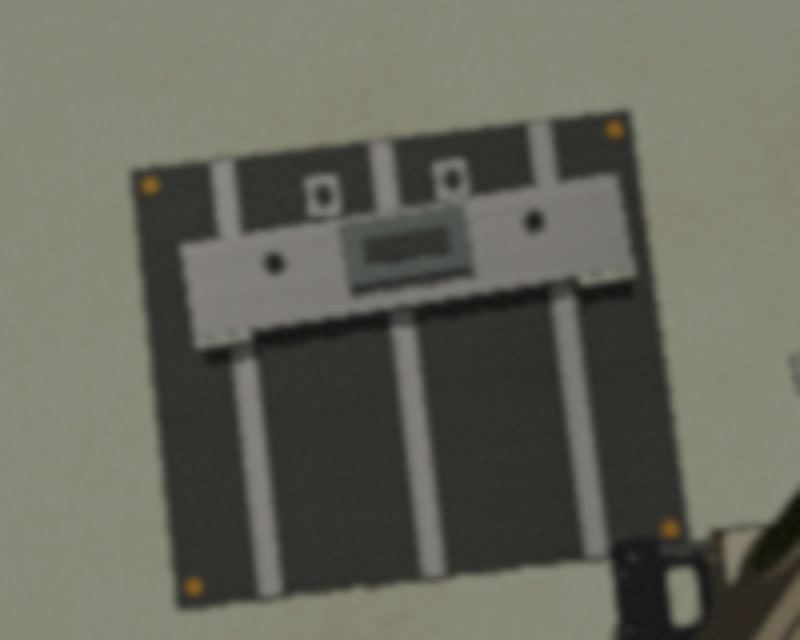

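View pics/s12c.png

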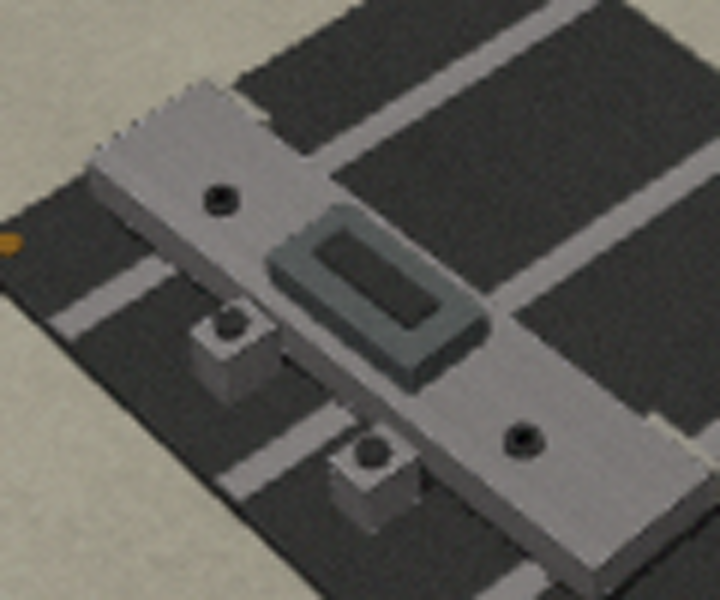

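```bash
python3 - <<'E'
from h import *
d=die([[180,245],[617,175]],[190,110],p0=(600,-45,5))
overlay('top',cv2.imread('pics/t12.png'),SP,d,(190,110,390,270),'ov12.png')
overlay('top',cv2.imread('pics/t12.png'),SP,d,(250,140,330,190),'ov12b.png',10)
overlay('scene',cv2.imread('pics/s12.png'),SP,d,(180,160,300,260),'ov12s.png',6)
E
```

```text
die [610.83 -44.56   7.66] err 0.08 instop -37.2 -7.3 rel 2.09 L [-3.9 40.9] R [ -0.5 -53. ]
```

View pics/ov12b.png

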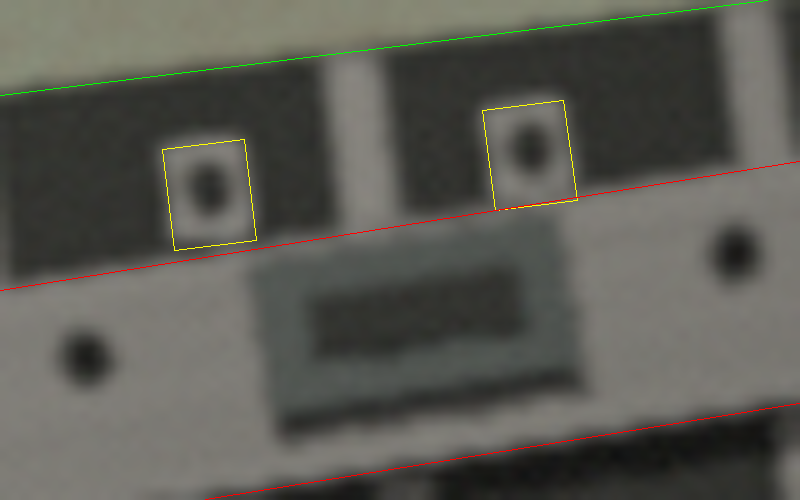

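View pics/ov12.png

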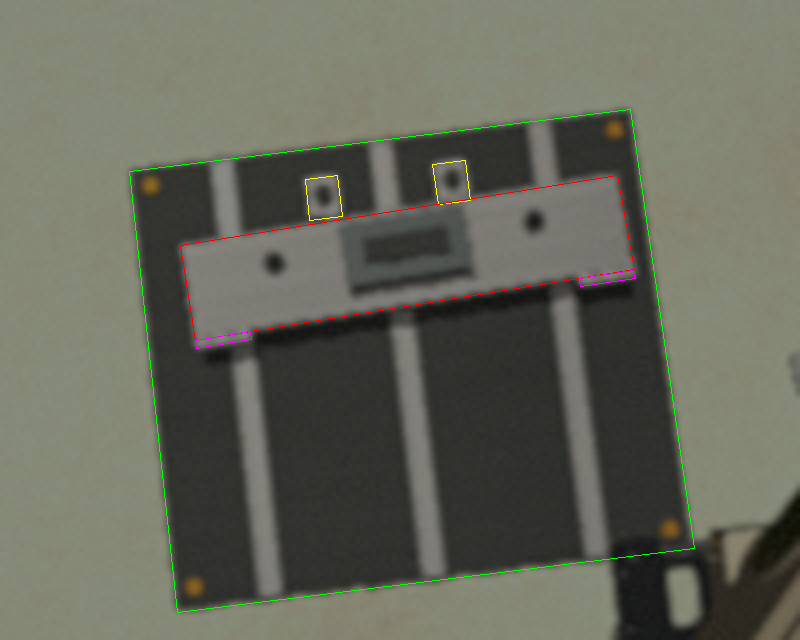

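```bash
cat >> h.py <<'E'
def edgefit(gray,cam,p,L,segs,n=60,w=3.0):
    """refine pose p so the model edges sit on strongest gradient; segs = (i,j) pairs w/ param range"""
    from scipy.ndimage import map_coordinates, gaussian_filter
    g=gaussian_filter(gray.astype(float),0.7)
    for it in range(6):
        A=[];b=[]
        L_=np.array(L,float)
        for i,j,a,c in segs:
            t=np.linspace(a,c,n)[:,None]; P=L_[i]*(1-t)+L_[j]*t
            q=proj(cam,W(p,P)); e=q[-1]-q[0]; e/=np.linalg.norm(e); nn=np.array([-e[1],e[0]])
            s=np.arange(-w,w+.01,.1)
            for k in range(n):
                pr=map_coordinates(g,[q[k,1]+s*nn[1],q[k,0]+s*nn[0]],order=1)
                d=np.abs(np.gradient(pr)); m=d.argmax()
                if d[m]*10<15 or m in(0,len(s)-1): continue
                ww=np.where(np.abs(s-s[m])<1,d,0); off=(s*ww).sum()/ww.sum()
                J=[]
                for h in range(3):
                    dp=np.array(p,float); dp[h]+=.1; J.append(((proj(cam,W(dp,P[k]))[0]-q[k])@nn)/.1)
                A.append(J);b.append(off)
        A=np.array(A);b=np.array(b); wt=1/(1+(b-A@np.zeros(3))**2)
        dx=np.linalg.lstsq(A,b,rcond=None)[0]; r=b-A@dx; ok=np.abs(r)<max(.3,2*r.std()); dx=np.linalg.lstsq(A[ok],b[ok],rcond=None)[0]
        p=np.array(p,float)+dx
    return p,len(b),r[ok].std()
def measure(fn='pics/t12.png',d0=None):
    g=cv2.cvtColor(cv2.imread(fn),cv2.COLOR_BGR2GRAY)
    g0=cv2.cvtColor(cv2.imread('pics/top0.png'),cv2.COLOR_BGR2GRAY)
    sp,n,s=edgefit(g0,'top',SP,PL,[(0,1,.03,.97),(1,2,.03,.97),(3,0,.03,.97),(2,3,.03,.97)]); print('stop',sp.round(2),n,round(s,2))
    d,n,s=edgefit(g,'top',d0,DF,[(0,1,.03,.26),(0,1,.42,.5),(0,1,.74,.97),(1,2,.1,.7),(3,0,.3,.9)]); print('die',d.round(2),n,round(s,2))
    a=np.radians(sp[2])
    for y in(47,-47):
        v=W(d,[35,y,15])[0][:2]-sp[:2]; print('y',y,'->',round(v[0]*np.cos(a)+v[1]*np.sin(a),2),round(-v[0]*np.sin(a)+v[1]*np.cos(a),2))
    return sp,d
E
python3 - <<'E'
from h import *
sp,d=measure('pics/t12.png',[610.83,-44.56,7.66])
measure('pics/t11.png',[608.51,-44.68,.12])
im=cv2.imread('pics/t12.png')[140:190,255:325]; cv2.imwrite('pics/z12.png',cv2.convertScaleAbs(cv2.resize(im,None,fx=11,fy=11,interpolation=cv2.INTER_CUBIC),alpha=1.6))
E
```

```text
Traceback (most recent call last):
  File "h.py", line 78, in measure
    sp,n,s=edgefit(g0,'top',SP,PL,[(0,1,.03,.97),(1,2,.03,.97),(3,0,.03,.97),(2,3,.03,.97)]); print('stop',sp.round(2),n,round(s,2))
           ~~~~~~~^^^^^^^^^^^^^^^^^^^^^^^^^^^^^^^^^^^^^^^^^^^^^^^^^^^^^^^^^^^^^^^^^^^^^^^^^^
  File "h.py", line 69, in edgefit
    dp=np.array(p,float); dp[h]+=.1; J.append(((proj(cam,W(dp,P[k]))[0]-q[k])@nn)/.1)
                                                ~~~~^^^^^^^^^^^^^^^^
  File "h.py", line 12, in proj
    p=viewer.camera_params(cam);K=np.array(p["camera_matrix"],float);T=np.array(p["cam_to_world"],float)
ValueError: time passes only in moves, steps and waits
```

```bash
cat >> h.py <<'E'
import functools
@functools.lru_cache(None)
def _cp(cam):
    p=viewer.camera_params(cam); return np.array(p["camera_matrix"],float),np.array(p["cam_to_world"],float)
def proj(cam,P):
    K,T=_cp(cam)
    q=T[:3,:3].T@(np.atleast_2d(P)-T[:3,3]).T; q=np.array([q[0],-q[1],-q[2]]); u=K@q; return (u[:2]/u[2]).T
E
python3 - <<'E'
from h import *
sp,d=measure('pics/t12.png',[610.83,-44.56,7.66])
measure('pics/t11.png',[608.51,-44.68,.12])
im=cv2.imread('pics/t12.png')[140:190,255:325]; cv2.imwrite('pics/z12.png',cv2.convertScaleAbs(cv2.resize(im,None,fx=11,fy=11,interpolation=cv2.INTER_CUBIC),alpha=1.6))
E
```

```text
stop [647.26 -33.77   5.37] 232 0.31
die [612.16 -44.59   7.91] 229 0.23
y 47 -> -3.08 41.02
y -47 -> 1.08 -52.89
stop [647.26 -33.77   5.37] 232 0.31
die [ 6.0817e+02 -4.4620e+01  1.7000e-01] 216 0.36
y 47 -> -0.82 36.49
y -47 -> -9.34 -57.12
```

View pics/z12.png

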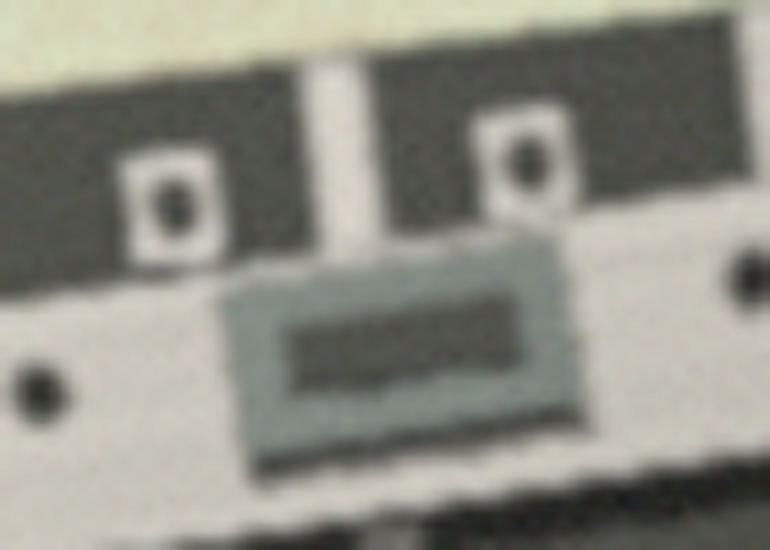

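Call:
{"name": "step_arm", "arguments": {"steps": [[[0.0,-0.05,0,0,0,0],[0,-0.05,0,0,0,-1],[0.02,-0.05,0.02,0,0,-1],[0.03,-0.05,0.02,0,0,0],[0.04,-0.05,0.02,0,0,0],[0.02,-0.03,0.02,0,0,0],[0,0,0,0,0,0]]]}}

```text
clock: 24.6
ee_pos: [449.0, 27.9, 74.7]
ee_rot: [-179.7, 0.2, 6.6]
contact_force: [-0.0, -0.5, -1.3]
grip_width: 0.003
```

```bash
python3 - <<'E'
from h import *
d=[612.1,-44.6,7.9]
go(W(d,[-58,136,18])[0],5.6)
E
```

```text
clock 24.6 pos [449.   27.9  74.7] rot [-1.7966e+02  1.7000e-01  6.6200e+00] F [-0.  -0.5 -1.3]
toolshift mm [ 92.7 -43.6  46.7] turn [-0.34  0.17  1.02]
```

Call:
{"name": "step_arm", "arguments": {"steps": [[[0.03,-0.03,0.02,0,0.2,0],[0.025,-0.01,0.02,-0.3,0,0],[0.015,-0.003,0.005,0,0,0],[0.003,0,0,0,0,0]]]}}

```text
clock: 25.0
ee_pos: [517.1, 86.0, 27.9]
ee_rot: [-179.9, 0.1, 7.1]
contact_force: [-0.3, -1.5, -0.4]
grip_width: 0.005
```

```bash
python3 - <<'E'
from h import *
d=[612.1,-44.6,7.9]
go(W(d,[-55,136,18])[0],5.6)
E
```

```text
clock 25.0 pos [517.1  86.   27.9] rot [-1.7993e+02  6.0000e-02  7.1000e+00] F [-0.3 -1.5 -0.4]
toolshift mm [21.2  6.1 -0.2] turn [-0.07  0.06  1.5 ]
```

Call:
{"name": "step_arm", "arguments": {"steps": [[[0.01,0.005,0,0,0,0.5],[0.006,0.002,0,0,0,0.5],[0.003,0,0,0,0,0]]]}}

```text
clock: 25.3
ee_pos: [535.8, 82.3, 27.3]
ee_rot: [-179.9, 0.2, 6.2]
contact_force: [0.2, -0.1, -0.5]
grip_width: 0.005
```

Call:
{"name": "step_arm", "arguments": {"steps": [[[0.003,0,0,0,0.2,0],[0.003,0,0,0,0.2,0]]]}}

```text
clock: 25.5
ee_pos: [541.9, 82.7, 27.9]
ee_rot: [-179.9, -0.2, 6.2]
contact_force: [0.1, 0.3, 0.0]
grip_width: 0.006
```

Call:
{"name": "step_arm", "arguments": {"steps": [[[0.0035,0,-0.0005,0,0.3,0],[0.0035,0,-0.0005,0,0.3,0]]]}}

```text
clock: 25.7
ee_pos: [545.8, 83.3, 28.0]
ee_rot: [-179.9, -0.4, 6.2]
contact_force: [-11.3, -0.2, 3.9]
grip_width: 0.002
```

Call:
{"name": "step_arm", "arguments": {"steps": [[[0.0042,0,-0.001,0,0.3,0],[0.0042,0,-0.001,0,0.3,0]]]}}

```text
clock: 25.9
ee_pos: [547.4, 83.7, 27.5]
ee_rot: [-179.9, -0.3, 6.2]
contact_force: [-11.7, -1.2, 4.0]
grip_width: 0.003
```

Call:
{"name": "step_arm", "arguments": {"steps": [[[0.0045,0,-0.001,0,0.3,0],[0.0045,0,-0.001,0,0.3,0]]]}}

```text
clock: 26.1
ee_pos: [549.3, 84.3, 26.6]
ee_rot: [-179.8, -0.0, 6.2]
contact_force: [-12.6, -1.3, 4.0]
grip_width: 0.004
```

Call:
{"name": "step_arm", "arguments": {"steps": [[[0.0045,0,-0.001,0,0.3,0],[0.0045,0,-0.001,0,0.3,0]]]}}

```text
clock: 26.3
ee_pos: [550.5, 84.8, 25.5]
ee_rot: [-179.8, 0.3, 6.2]
contact_force: [-13.1, -1.2, 3.8]
grip_width: 0.007
```

Call:
{"name": "step_arm", "arguments": {"steps": [[[0.0047,0,-0.0015,0,0.4,0]]]}}

```text
clock: 26.4
ee_pos: [551.1, 85.0, 25.3]
ee_rot: [-179.8, 0.3, 6.2]
contact_force: [-12.5, -0.6, 4.1]
grip_width: 0.006
```

Call:
{"name": "step_arm", "arguments": {"steps": [[[0.0047,0,-0.0015,0,0.4,0]]]}}

```text
clock: 26.5
ee_pos: [551.8, 85.3, 25.1]
ee_rot: [-179.8, 0.4, 6.2]
contact_force: [-13.3, -2.3, 4.8]
grip_width: 0.008
```

Call:
{"name": "step_arm", "arguments": {"steps": [[[0.0047,0,-0.0015,0,0.4,0]]]}}

```text
clock: 26.6
ee_pos: [552.4, 85.5, 24.9]
ee_rot: [-179.7, 0.5, 6.2]
contact_force: [-13.5, -1.4, 4.0]
grip_width: 0.007
```

Call:
{"name": "step_arm", "arguments": {"steps": [[[0.0047,0,-0.0015,0,0.4,0]]]}}

```text
clock: 26.7
ee_pos: [552.9, 85.7, 24.6]
ee_rot: [-179.7, 0.6, 6.2]
contact_force: [-13.9, -1.2, 4.4]
grip_width: 0.007
```

Call:
{"name": "step_arm", "arguments": {"steps": [[[0.0047,0,-0.0015,0,0.5,0]]]}}

```text
clock: 26.8
ee_pos: [553.2, 85.9, 24.3]
ee_rot: [-179.7, 0.6, 6.2]
contact_force: [-16.1, -2.4, 5.7]
grip_width: 0.004
```

Call:
{"name": "step_arm", "arguments": {"steps": [[[0.0047,0,-0.0015,0,0.5,0]]]}}

```text
clock: 26.9
ee_pos: [553.2, 86.0, 23.9]
ee_rot: [-179.7, 0.6, 6.2]
contact_force: [-15.6, -2.2, 5.0]
grip_width: 0.004
```

Call:
{"name": "step_arm", "arguments": {"steps": [[[0.0047,0,-0.0015,0,0.5,0]]]}}

```text
clock: 27.0
ee_pos: [553.1, 86.2, 23.4]
ee_rot: [-179.7, 0.7, 6.2]
contact_force: [-16.0, -2.0, 4.7]
grip_width: 0.002
```

Stopped dead at 553 with the force up, so the left end is home. Retreat and check.

Call:
{"name": "step_arm", "arguments": {"steps": [[[-0.015,0,-0.003,0,0.5,0],[-0.04,0,-0.03,0,0.2,0],[-0.05,0,-0.04,0,0,0],[-0.05,0.05,-0.04,0,0,0],[-0.02,0.05,-0.02,0,0,0],[0,0.05,0,0,0,0],[0,0.05,0,0,0,0],[0,0.05,0,0,0,0]]]}}

```text
clock: 27.8
ee_pos: [431.6, -153.2, 133.0]
ee_rot: [-179.9, -0.0, 6.8]
contact_force: [1.1, 0.3, 0.7]
grip_width: 0.001
```

Call:
{"name": "step_arm", "arguments": {"steps": [[[0,0.04,0,0,0,0],[0,0.04,0,0,0,0],[0,0,0,0,0,0]]]}}

```text
clock: 28.1
ee_pos: [441.1, -242.2, 134.7]
ee_rot: [179.9, -0.2, 6.5]
contact_force: [-0.3, 0.3, 0.0]
grip_width: 0.005
```

```bash
python3 - <<'E'
from h import *
snap('top','t13.png'); snap('scene','s13.png')
measure('pics/t13.png',[612,-44.6,5.6])
im=cv2.imread('pics/t13.png')[140:190,255:325]; cv2.imwrite('pics/z13.png',cv2.convertScaleAbs(cv2.resize(im,None,fx=11,fy=11,interpolation=cv2.INTER_CUBIC),alpha=1.6))
E
```

```text
stop [647.26 -33.77   5.37] 232 0.31
die [613.6  -44.58   4.92] 238 0.3
y 47 -> 0.85 39.11
y -47 -> 0.1 -54.89
```

View pics/z13.png

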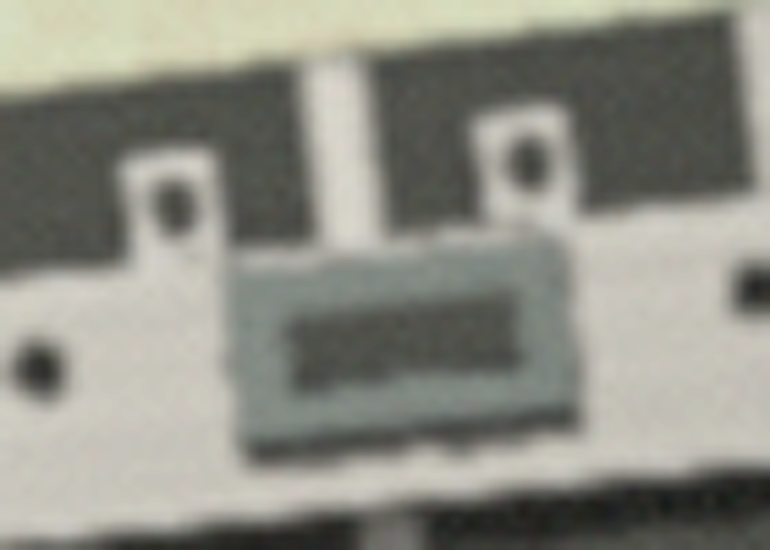

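```bash
python3 - <<'E'
from h import *
d=[613,-44.6,5.0]
go(W(d,[-75,-136,60])[0],5.6); go(W(d,[-58,-136,18])[0],5.6)
E
```

```text
clock 28.2 pos [ 440.8 -238.4  134.2] rot [-179.99   -0.19    6.58] F [-0.6 -0.  -0.8]
toolshift mm [114.3 -38.9  64.6] turn [-0.01 -0.19  0.98]
clock 28.2 pos [ 440.8 -238.4  134.2] rot [-179.99   -0.19    6.58] F [-0.6 -0.  -0.8]
toolshift mm [131.2 -38.4 106.6] turn [-0.01 -0.19  0.98]
```

Call:
{"name": "step_arm", "arguments": {"steps": [[[0.03,-0.02,0.03,0,0,0.5],[0.03,-0.015,0.03,0,0,0.5],[0.02,-0.003,0.025,0,0,0],[0.01,0,0.015,0,0,0],[0,0,0,0,0,0]]]}}

```text
clock: 28.7
ee_pos: [530.0, -183.3, 33.8]
ee_rot: [180.0, -0.4, 5.7]
contact_force: [-0.6, 1.1, 0.2]
grip_width: 0.004
```

```bash
python3 - <<'E'
from h import *
d=[613,-44.6,5.0]
go(W(d,[-52,-136,18])[0],5.6)
E
```

```text
clock 28.7 pos [ 530.  -183.3   33.8] rot [179.95  -0.4    5.74] F [-0.6  1.1  0.2]
toolshift mm [42.7  5.6  6.1] turn [ 0.05 -0.4   0.14]
```

Call:
{"name": "step_arm", "arguments": {"steps": [[[0.018,0.005,0.004,0,-0.3,0],[0.01,0,0.001,0,0,0],[0.003,0,0,0,0,0],[0,0,0,0,0,0]]]}}

```text
clock: 29.1
ee_pos: [561.2, -181.4, 31.2]
ee_rot: [180.0, -0.1, 6.0]
contact_force: [-0.5, 1.1, -0.7]
grip_width: 0.006
```

Call:
{"name": "step_arm", "arguments": {"steps": [[[0.003,0,0,0,0.2,0],[0.003,0,0,0,0.2,0]]]}}

```text
clock: 29.3
ee_pos: [567.0, -180.8, 32.6]
ee_rot: [180.0, -0.5, 6.0]
contact_force: [0.2, -0.1, 0.0]
grip_width: 0.006
```

Call:
{"name": "step_arm", "arguments": {"steps": [[[0.003,0,0,0,0.2,0]]]}}

```text
clock: 29.4
ee_pos: [570.1, -180.7, 33.0]
ee_rot: [179.9, -0.8, 6.0]
contact_force: [0.4, 0.0, 0.8]
grip_width: 0.007
```

Call:
{"name": "step_arm", "arguments": {"steps": [[[0.003,0,0.003,0,-0.3,0],[0.003,0,0.002,0,-0.2,0]]]}}

```text
clock: 29.6
ee_pos: [576.1, -180.5, 28.4]
ee_rot: [179.9, -0.3, 5.9]
contact_force: [-11.5, -0.7, 3.7]
grip_width: 0.005
```

Call:
{"name": "step_arm", "arguments": {"steps": [[[0.003,0,0,0,0.2,0]]]}}

```text
clock: 29.7
ee_pos: [576.6, -180.1, 27.0]
ee_rot: [-180.0, -0.1, 5.9]
contact_force: [-11.9, -1.7, 3.3]
grip_width: 0.004
```

Call:
{"name": "step_arm", "arguments": {"steps": [[[0.0035,0,-0.0005,0,0.3,0]]]}}

```text
clock: 29.8
ee_pos: [577.2, -179.7, 25.9]
ee_rot: [-179.9, -0.0, 5.9]
contact_force: [-12.3, -0.5, 3.0]
grip_width: 0.001
```

Call:
{"name": "step_arm", "arguments": {"steps": [[[0.004,0,-0.0005,0,0.3,0]]]}}

```text
clock: 29.9
ee_pos: [578.0, -179.3, 24.7]
ee_rot: [-179.8, 0.1, 5.9]
contact_force: [-12.2, -0.8, 2.5]
grip_width: 0.003
```

Call:
{"name": "step_arm", "arguments": {"steps": [[[0.0042,0,-0.0015,0,0.3,0]]]}}

```text
clock: 30.0
ee_pos: [578.2, -178.9, 24.1]
ee_rot: [-179.7, 0.3, 5.9]
contact_force: [-16.9, -2.0, 5.7]
grip_width: 0.002
```

Call:
{"name": "step_arm", "arguments": {"steps": [[[0.0042,0,-0.0015,0,0.3,0]]]}}

```text
clock: 30.1
ee_pos: [578.1, -178.7, 23.5]
ee_rot: [-179.6, 0.5, 5.8]
contact_force: [-17.4, -2.7, 5.4]
grip_width: 0.003
```

Call:
{"name": "step_arm", "arguments": {"steps": [[[0.0042,0,-0.0015,0,0.3,0]]]}}

```text
clock: 30.2
ee_pos: [578.0, -178.4, 22.9]
ee_rot: [-179.5, 0.8, 5.8]
contact_force: [-16.6, -1.7, 5.7]
grip_width: 0.002
```

Call:
{"name": "step_arm", "arguments": {"steps": [[[0.0048,0,-0.0015,0,0.5,0],[0.0048,0,-0.0015,0,0.5,0]]]}}

```text
clock: 30.4
ee_pos: [577.9, -177.7, 21.3]
ee_rot: [-179.2, 1.0, 5.8]
contact_force: [-18.1, -2.2, 6.3]
grip_width: 0.007
```

Call:
{"name": "step_arm", "arguments": {"steps": [[[-0.015,0,-0.003,-0.3,0.5,0],[-0.04,0,-0.03,-0.2,0.2,0],[-0.05,0,-0.04,0,0,0],[-0.05,0.02,-0.04,0,0,0],[-0.03,0.03,-0.02,0,0,0],[0,0,0,0,0,0],[0,0,0,0,0,0]]]}}

```text
clock: 31.1
ee_pos: [415.7, -240.8, 136.9]
ee_rot: [-179.6, 0.9, 5.8]
contact_force: [-0.4, 0.7, -0.6]
grip_width: 0.0
```

```bash
python3 - <<'E'
from h import *
print(sensors.get_state()['ee_pos'])
snap('top','t14.png'); snap('scene','s14.png')
sp,d=measure('pics/t14.png',[613,-44.6,5.6])
im=cv2.imread('pics/t14.png')[140:190,255:325]; cv2.imwrite('pics/z14.png',cv2.convertScaleAbs(cv2.resize(im,None,fx=11,fy=11,interpolation=cv2.INTER_CUBIC),alpha=1.6))
overlay('top',cv2.imread('pics/t14.png'),sp,d,(190,110,390,265),'ov14.png')
E
```

```text
[ 415.7265587  -240.84046877  136.9325213 ]
stop [647.26 -33.77   5.37] 232 0.31
die [613.81 -44.45   5.64] 234 0.27
y 47 -> 0.48 39.66
y -47 -> 0.91 -54.34
```

View pics/z14.png

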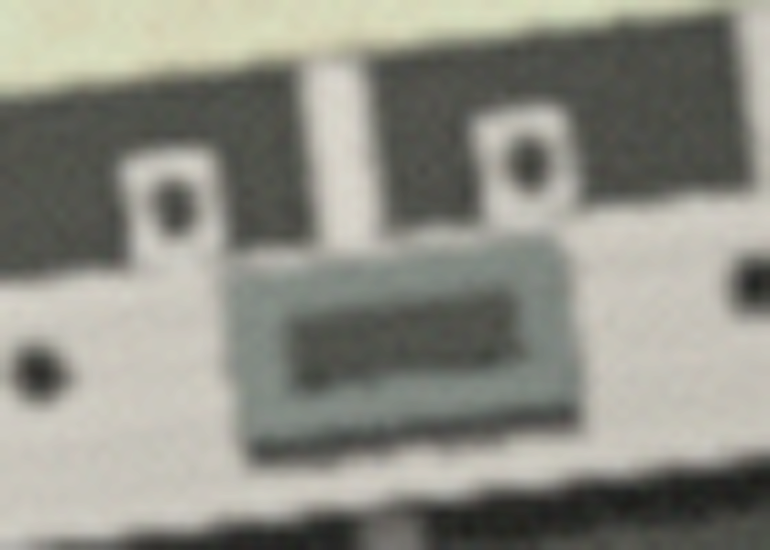

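View pics/ov14.png

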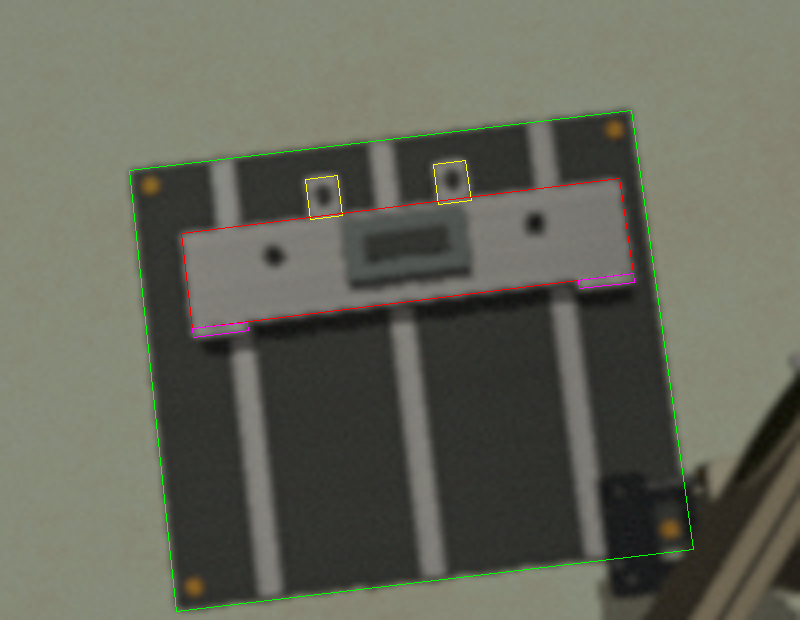

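View pics/s14.png

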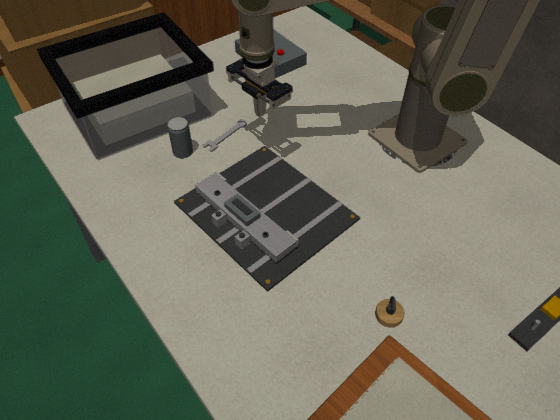

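```bash
python3 -c "
from plant import workorder
print(workorder.job_done())"
```

```text
the job is handed in; nothing more can be done
None
```

The die rests against both stop blocks, and I handed the job in at about 31 s of the 72 s allowed. The hand-in reports no verdict, so what follows rests on my own measurements.

- **Walking:** I swung the die forward with right, left, right and left pushes. The largest angle I measured was 16.7° out of square. The highest wrist force I read was about 21 N. Readings came every 0.1 to 0.5 s, so a brief higher peak could have been missed.
- **Pressing:** I pressed the left end onto its stop at about 18 to 19 N, then the right end at about 18.5 to 20 N.
- **Correction:** A look after the first right press showed the left end had come back 3 to 4 mm. I pushed it home again at about 16 N, then pressed the right end once more at about 18 N. The last left push therefore stayed below 18 N; the left press in the required order was the earlier one.
- **Final check:** The top camera put the front face at +0.5 mm on the left and +0.9 mm on the right of the stop line. The same measurement reads about +0.9 to +1.1 mm when an end is touching its stop, so I take the left end as about 0.4 mm off and the right end as home. The die is about 0.3° out of square and 7 mm off centre, within the 30 mm limit.
- **Disagreement:** The stop line's position differs by about 1 mm depending on how I fitted it in the images.
- **Surroundings:** In the last picture the weight, spanner and oil can stand where they were, and the arm is clear of everything.

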